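Zero the thickness gauge on its master and check the toy planks

TASK

Slide the steel master bar from its open case under the gauge's feeler, let go of it and turn the dial's rim until the zero mark is at the needle, then lay the master back in its case and press the cover down until the catch holds it shut. Then check each wooden plank, shortest first: slide it gently along the anvil under the feeler, let go so that the needle can show its thickness, and take it out again. Lay planks that match the zero flat in the large plywood tray and any that is too thick flat in the narrow grey plastic tray, leaving the dial as set and the other things on the table alone.

Things in the scene. Friction and masses are not known exactly. Their poses are not given: they have to be found in the camera images.
- gauge: bench thickness gauge, fixed; origin at table level straight under the feeler tip. Grey base 90 mm wide, 14 mm high, x = -120 to +160 mm (its own axes); on it a steel anvil, top 24 mm above the table, x = -110 to +40, 60 mm wide. Things slide along the anvil in +x from its open -x end under the feeler. At x = 80 to 150 two cheeks (56 mm over all in y, up to z = 84 mm) carry the dial
- feeler: sprung measuring arm, 14 mm wide; origin on its hinge, 100 mm beyond the tip (gauge +x), 48 mm above the table. At rest the tip hangs 9 mm above the anvil; an upturned nose (polished, reaching 37 mm ahead of the tip towards the open end, rising 24 mm above the tip's underside at 30 degrees) lets a bar pushed level along the anvil lift it. Presses down with 1 to 2.5 N
- feeler_tip (a point): lowest point of the feeler tip, a 16 mm long steel roller across y
- dial (a point): centre of the dial face, which looks up, on top of the gauge, 119 mm above the table, 115 mm from the tip along gauge +x. The turning rim is a black disc 62 mm across, from 106 to 119 mm above the table; below it the dial's aluminium body, 58 mm across, from 84 to 106 mm. The white face turns with the rim
- needle (a joint): angle of the dial needle, rad, clockwise seen from above; it follows the feeler: 0 at rest, about 1.05 with 16 mm on the anvil, about 1.5 with 19 mm (0.15 rad a mm). Values 0 of needle and rim point the same way (from the dial centre to gauge -x), so the needle is on the zero mark when joint needle = joint bezel
- bezel (a joint): angle of the dial's turning rim with the zero mark, rad, clockwise seen from above, free from -1.5 to 3.0; light friction (0.03 N m) holds it. It starts between -0.2 and 0.6
- needle_tip (a point): point on the needle 22 mm from the dial centre, near its long end's tip; the needle is a thin dark bar
- zero_mark (a point): the zero mark on the dial face, 22 mm from the dial centre: a broad black bar with a white index on the rim, the other marks being thin ticks
- case: flat wooden case of the master, fixed, 100 x 150 mm (its own x, y); origin: centre of its underside. Recess 36 x 120 mm, long side along y, floor 4 mm and rim 8 mm above the table. The cover's hinge axis runs along y at x = +47 mm, 26 mm above the table. A brass ball catch (26 mm wide, 29 mm high) stands mid -x side, x = -73 to -60 mm
- recess (a point): centre of the recess floor in the case (5 mm towards -x of the case's middle)
- cover (a joint): cover angle, rad: 0 shut, 1.9 wide open, leaning back (starts so). A light spring lifts it unless pressed right down past the ball catch (3 to 6 N near its free edge), which then holds it near 0. A 5 mm wooden panel 150 mm wide, 98 mm from hinge to free edge, with 14 mm inner side walls; shut, its outer face is 29 mm above the table
- master: steel master bar 110 x 28 x 16 mm (its own x, y, z), 330 g, loose, starts lying in the recess of the open case; either end alike; origin: centre of its underside
- plank_a: loose plain wooden plank 100 x 28 x 16 mm (its own x, y, z), about 32 g; the shortest; either end alike; lies flat on the table, long side roughly along world x; origin: centre of its underside; may be absent
- plank_b: loose plain wooden plank 115 x 28 x 16 mm (its own x, y, z), about 37 g; second in length; either end alike; lies flat on the table, long side roughly along world x; origin: centre of its underside; may be absent
- plank_c: loose plain wooden plank 130 x 28 x 19 mm (its own x, y, z), about 50 g; third in length; 3 mm thicker than the master; either end alike; lies flat on the table, long side roughly along world x; origin: centre of its underside; may be absent
- plank_d: loose plain wooden plank 145 x 28 x 16 mm (its own x, y, z), about 46 g; the longest; either end alike; lies flat on the table, long side roughly along world x; origin: centre of its underside; may be absent
- tray: the large plywood tray for good planks, 200 x 180 mm outside (its own x, y), walls 6 mm thick and 13 mm high, fixed; inner floor 6 mm up; origin: centre of its underside
- reject: the narrow grey plastic tray for rejected planks, 180 x 85 mm outside (its own x, y), walls 6 mm thick and 13 mm high, fixed; inner floor 6 mm up; origin: centre of its underside
- jar: bystander: jar 56 mm across, 70 mm high
- bowl: bystander: wooden bowl 110 mm across, 50 mm high
- mug: bystander: white mug 76 mm across, 85 mm high
- napkin_ring: bystander: dark wooden ring 48 mm across, 25 mm high
Not all that is in view belongs to the job. Leave any purple or turquoise look-alike of the plank_b alone.

How it is judged:
On the way, in this order (a step that is already met when the one before it is completed fails the run):
1. the master bar lies on the anvil under the feeler tip, let go (x of feeler_tip in the frame of master between -0.05 and 0.05 m and y of feeler_tip in the frame of master between -0.011 and 0.011 m and z of feeler_tip in the frame of master between 0.012 and 0.02 m and angle between master's own z axis and vertical below 0.08 rad and contact force between the fingers and master below 0.1 N and linear speed of master below 0.02 m/s), for 0.3 s.
2. with the master still there, the dial's zero mark is turned to the needle (within 3 mm at the rim) and the gauge is let go (all of step 1 and horizontal distance between zero_mark and needle_tip below 0.003 m and contact force between the fingers and gauge below 0.2 N), for 0.3 s.
3. the master is back in the recess of its case and the cover is held shut by its catch, not by the robot (horizontal distance between master and recess below 0.009 m and z of master in the frame of case below 0.007 m and angle between the x axis of master and the y axis of case, either way round below 0.15 rad and value of joint cover below 0.06 rad and contact force between each of the arm, the fingers and case below 0.2 N), for 0.4 s.
4. the shortest (100 mm) plank, if there is one, lies flat under the feeler tip, let go (x of feeler_tip in the frame of plank_a between -0.045 and 0.045 m and y of feeler_tip in the frame of plank_a between -0.011 and 0.011 m and z of feeler_tip in the frame of plank_a between 0.012 and 0.02 m and angle between plank_a's own z axis and vertical below 0.08 rad and contact force between the fingers and plank_a below 0.1 N and linear speed of plank_a below 0.02 m/s), for 0.3 s.
5. the 115 mm plank, if there is one, lies flat under the feeler tip, let go (x of feeler_tip in the frame of plank_b between -0.0525 and 0.0525 m and y of feeler_tip in the frame of plank_b between -0.011 and 0.011 m and z of feeler_tip in the frame of plank_b between 0.012 and 0.02 m and angle between plank_b's own z axis and vertical below 0.08 rad and contact force between the fingers and plank_b below 0.1 N and linear speed of plank_b below 0.02 m/s), for 0.3 s.
6. the 130 mm plank, if there is one, lies flat under the feeler tip, let go (x of feeler_tip in the frame of plank_c between -0.06 and 0.06 m and y of feeler_tip in the frame of plank_c between -0.011 and 0.011 m and z of feeler_tip in the frame of plank_c between 0.015 and 0.023 m and angle between plank_c's own z axis and vertical below 0.08 rad and contact force between the fingers and plank_c below 0.1 N and linear speed of plank_c below 0.02 m/s), for 0.3 s.
7. the longest (145 mm) plank, if there is one, lies flat under the feeler tip, let go (x of feeler_tip in the frame of plank_d between -0.0675 and 0.0675 m and y of feeler_tip in the frame of plank_d between -0.011 and 0.011 m and z of feeler_tip in the frame of plank_d between 0.012 and 0.02 m and angle between plank_d's own z axis and vertical below 0.08 rad and contact force between the fingers and plank_d below 0.1 N and linear speed of plank_d below 0.02 m/s), for 0.3 s.
At the end, for the whole second after the job is handed in: master in the recess of its case (within 9 mm, aligned), cover latched (under 0.06 rad); dial rim still at 0.90 to 1.20 rad, where the master put the needle; every 16 mm plank flat on the floor of the plywood tray, the 19 mm one in the grey tray, all at rest (horizontal distance between master and recess below 0.009 m and z of master in the frame of case below 0.007 m and angle between the x axis of master and the y axis of case, either way round below 0.15 rad and value of joint cover below 0.06 rad and value of joint bezel between 0.9 and 1.2 rad and x of plank_a in the frame of tray between -0.075 and 0.075 m and y of plank_a in the frame of tray between -0.078 and 0.078 m and z of each of plank_a, plank_b, plank_d in the frame of tray below 0.012 m and angle between each of plank_a, plank_b, plank_c, plank_d's own z axis and vertical below 0.1 rad and linear speed of each of plank_a, plank_b, plank_c, plank_d below 0.02 m/s and x of plank_b in the frame of tray between -0.075 and 0.075 m and y of plank_b in the frame of tray between -0.078 and 0.078 m and x of plank_c in the frame of reject between -0.029 and 0.029 m and y of plank_c in the frame of reject between -0.03 and 0.03 m and z of plank_c in the frame of reject below 0.012 m and x of plank_d in the frame of tray between -0.075 and 0.075 m and y of plank_d in the frame of tray between -0.078 and 0.078 m); the robot touches nothing.
It fails at once if the feeler is struck or forced (over 20 N) (contact force between feeler and anything else above 20 N).
It fails at once if a bystander is pushed more than 5 cm or knocked over (distance of any of jar, bowl, mug, napkin_ring from where it was at the start of the episode above 0.05 m or angle between any of jar, mug's own z axis and vertical above 0.8 rad).
Of plank_a, plank_b, plank_c, plank_d only 2 to 3 are there at a start; the rules pass over those that are not, and their reading is None.
At some moment in a run one of plank_a, plank_b, plank_c, plank_d may be knocked a few centimetres aside while the robot is not near it.
Once in a run the grip may slacken for a moment while it holds something.
It also fails if it takes over 210 s, if anything falls off the work surface, if the arm or the gripper's body presses on something with over 40 N, if the wrist force passes 120 N, or if a joint passes its speed limit or range.

ROBOT

A 7-joint arm with a two-finger parallel gripper is mounted at the origin on the work surface. World frame = base frame: x ahead of the robot, y to its left, z up, the work surface at z = 0. Lengths are in m, angles in rad, forces in N, time in s.
With the tool pointing down it reaches from about 0.4 to 0.85 m from the base axis. Payload 10.4 kg.
Tool frame: the origin (TCP) lies where the fingers leave the gripper's body, on its centre line; the fingertips stand 73 mm ahead of it and the grasp point (between the pads) lies 54 mm ahead of it; z points along the fingers, y is the line along which they close (so a half turn about z gives the same grasp; the last joint's range is limited). The gripper opens to 85 mm and grips with 20 to 120 N. Pads are 22 mm wide; open, the fingers measure 114 mm over their backs; the gripper's body (76 mm by 85 mm) begins 54 mm behind the grasp point. The pads swing forward as they close: fully open they stand 13 mm farther back than shut.
Start: joints at [1.143, 0.332, -0.065, 1.46, 0.022, 1.35, -0.088], TCP at [0.246, -0.574, 0.304] pointing down, gripper open.
Joint ranges: [-2.6, 2.6], [-0.5, 2.12], [-1.47, 1.34], [0.16, 2.42], [-1.27, 4.41], [0.06, 2.06], [-2.6, 2.6]. Speed limits (rad/s): [2.22, 2.22, 2.79, 2.79, 3.14, 3.14, 3.14].

INTERFACE

Orientations are given as a unit quaternion [x, y, z, w].
In Python, from workcell import manip, camera gives the robot as it stands. The module is installed in compiled form; this text tells all that it offers.
- The arm moves only by the shell command python3 -m creep 'ROWS' [OPENING] [FORCE]. ROWS is JSON, a list of rows, each a list of 2 entries, a list of its own where there are three numbers: the shift along the tool's x, y, z in mm, then the turn about the tool's z in rad. In form: [[[tx, ty, tz], twist], ...]. A call has 1 to 5 rows; each row is the pose to reach, as a shift and turn from the pose commanded when the call began, along the tool's axes at that moment; what a row does not reach only later rows make up. A row lasts 1/12 s, in which the tool goes at most 41.7 mm and 7.16 degrees, less where a joint would pass 70% of its speed; a pose out of reach is approached as far as the arm can. A call with a gripper value outside its range is refused whole. OPENING is the opening, from 0 (shut) to 1 (fully open), set as the call begins (- or left out, the last holds). The fingers move at their own pace and stop on an object; FORCE is the grip in N (left out, the last holds). Time passes only in rows, so rows that repeat a pose let the fingers close. It gives the time, the measured TCP pose, the force, the opening and the grip force at its end, in the units of the state.
- manip.get_obs(): the state, without advancing time (a new reading comes with each control period).
- camera(name): name is "scene" or "top"; returns a dict with "pixels" (400x640x3 uint8, red, green, blue), "z_map" (400x640 float32, m along the optical axis (not along the pixel's ray), 0 where there is no reading), "fx", "fy", "cx", "cy" (pixels), "distortion" ([k1, k2, p1, p2, k3] as OpenCV has them; the pictures are not rectified), "extrinsics" (4x4, takes a point from world to camera coordinates). Camera axes: x right, y down, z forward; pixel columns grow to the right and rows downward; lengths in m; the calibration is good to about 2 mm. A picture is of the moment at which its call begins.
- manip.hand_in(): hands the job in; it is judged then, once.
The state is a dict: "clock": time; "joint_pos": joint angles; "joint_velocities": joint speeds; "tau": joint torques, N m; "position": TCP position; "ee_rot": TCP orientation; "ft_force": force on the tool from outside, world axes, zero at the start; "torque": the same for the moment, N m; "grip_width": opening from 0.0 (shut) to 1.0 (fully open); "grasp_force": force on a finger pad.
Only numpy, scipy, OpenCV 4.12 (cv2) and the standard library are available. Lean on these libraries where they do the work, as an engineer would, in place of code of your own. Each camera call takes 0.05 s, during which the arm holds its last target. There are 200 camera calls.

## Working session

There is one attempt and no reset: what is moved stays moved. The work goes in short steps, Python scripts to look and compute and a shell command to move; the robot and the scene stay as the last step left them, time stands still between calls to the robot, and variables do not carry over. Pictures are saved under pics/ and viewed, at most 14 in all, crops included, and the job is handed in when it is done.

```bash
mkdir -p pics; cat > h.py <<'E'
import numpy as np, cv2, json
from workcell import manip, camera
from scipy.spatial.transform import Rotation as R
def grab(n,fn=None):
    c=camera(n)
    c['K']=np.array([[c['fx'],0,c['cx']],[0,c['fy'],c['cy']],[0,0,1.]]);c['D']=np.array(c['distortion'],float);c['E']=np.array(c['extrinsics'])
    if fn: cv2.imwrite('pics/'+fn,cv2.cvtColor(c['pixels'],cv2.COLOR_RGB2BGR))
    return c
def ray(c,uv,z):
    p=cv2.undistortPoints(np.array(uv,float).reshape(-1,1,2),c['K'],c['D']).reshape(-1,2)
    d=np.c_[p,np.ones(len(p))]@c['E'][:3,:3]; o=-c['E'][:3,:3].T@c['E'][:3,3]
    return o+d*((np.atleast_1d(z)-o[2])/d[:,2])[:,None]
def proj(c,P):
    return cv2.projectPoints(np.array(P,float).reshape(-1,1,3),cv2.Rodrigues(c['E'][:3,:3])[0],c['E'][:3,3],c['K'],c['D'])[0].reshape(-1,2)
def cloud(c):
    h,w=c['z_map'].shape;u,v=np.meshgrid(np.arange(w),np.arange(h))
    p=cv2.undistortPoints(np.stack([u,v],-1).reshape(-1,1,2).astype(float),c['K'],c['D']).reshape(h,w,2)
    z=c['z_map'][...,None];P=np.concatenate([p*z,z],-1)
    return (P-c['E'][:3,3])@c['E'][:3,:3]
def st():
    s=manip.get_obs();r=R.from_quat(s['ee_rot']);m=r.as_matrix()
    print('t',round(s['clock'],2),'pos',np.round(np.array(s['position'])*1000,1),'x',m[:,0].round(3),'y',m[:,1].round(3),'z',m[:,2].round(3),'F',np.round(s['ft_force'],1),'g',round(s['grip_width'],3),round(s['grasp_force'],1),'q7',np.round(s['joint_pos'],2))
    return s,m
def to(x,y,z,ang=None):
    """shift in tool axes (mm) to bring TCP to world mm; ang: wanted world direction (rad) of tool y, mod pi -> twist"""
    s,m=st();d=np.array([x,y,z])-np.array(s['position'])*1000;print('shift',(m.T@d).round(1),end=' ')
    if ang is not None:
        a=np.arctan2(m[1,1],m[0,1]);t=(ang-a+np.pi/2)%np.pi-np.pi/2;print('twist(tool z down => sign flipped)',round(-t,3),'q7',round(s['joint_pos'][6],2),end='')
    print()
E
python3 - <<'E'
from h import *
st()
for n in('top','scene'):
    c=grab(n,n+'0.png');print(n,c['E'].round(3).tolist(),c['fx'],c['D'])
E
```

```text
t 0.0 pos [ 246.  -574.2  303.1] x [ 0.919  0.394 -0.   ] y [ 0.394 -0.919 -0.001] z [-0.001  0.001 -1.   ] F [-0.3  0.5  0. ] g 0.999 0.0 q7 [ 1.14  0.33 -0.06  1.46  0.02  1.35 -0.09]
top [[-0.013, -1.0, -0.008, -0.011], [-0.984, 0.014, -0.176, 0.53], [0.177, 0.005, -0.984, 1.299], [0.0, 0.0, 0.0, 1.0]] 433.76883785425963 [0.0276687 0.        0.        0.        0.       ]
scene [[0.222, 0.975, 0.01, -0.095], [0.717, -0.156, -0.679, -0.322], [-0.661, 0.158, -0.734, 1.876], [0.0, 0.0, 0.0, 1.0]] 467.26659126786 [-0.10776659  0.          0.          0.          0.        ]
```

View pics/top0.png

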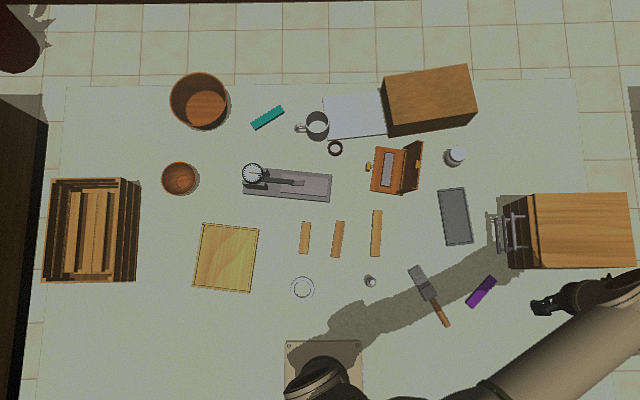

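View pics/scene0.png

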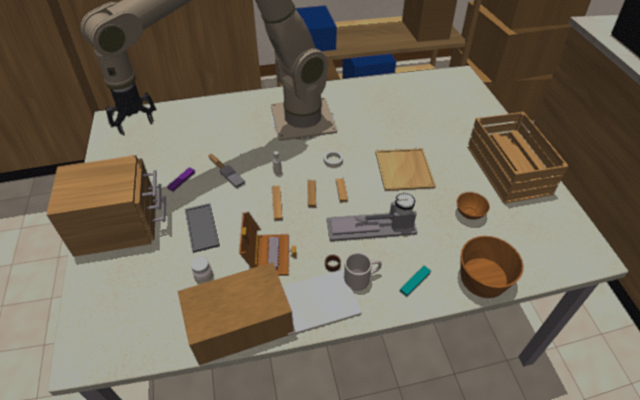

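```bash
cat >> h.py <<'E'
def rect(P2):
    (c,s,a)=cv2.minAreaRect((np.array(P2)*1000).astype(np.float32))
    if s[0]<s[1]: s=(s[1],s[0]);a+=90
    return np.round(c,1),np.round(s,1),round((a+90)%180-90,1)
def seg(c,roi,z0,z1,smin=None,hue=None):
    C=cloud(c);x0,x1,y0,y1=roi;w=C[y0:y1,x0:x1]
    m=(w[...,2]>z0)&(w[...,2]<z1)
    hsv=cv2.cvtColor(c['pixels'],cv2.COLOR_RGB2HSV)[y0:y1,x0:x1]
    if smin: m&=hsv[...,1]>=smin
    if hue: m&=(hsv[...,0]>=hue[0])&(hsv[...,0]<=hue[1])
    n,l,stt,_=cv2.connectedComponentsWithStats(m.astype(np.uint8),connectivity=4)
    out=[]
    for i in range(1,n):
        if stt[i,4]<25: continue
        k=l==i;out.append((k,w[k],stt[i]))
    return out
E
python3 - <<'E'
from h import *
for n,rois in(('top',{'planks':(290,400,205,265),'tray':(185,270,215,300),'rej':(430,480,180,250),'gauge':(235,340,155,205),'case':(362,428,135,200)}),('scene',{'planks':(265,355,172,225),'tray':(370,440,145,192),'rej':(180,222,200,255),'gauge':(322,422,190,242),'case':(235,300,208,280)})):
    c=grab(n);print(n)
    for k,(x0,x1,y0,y1) in rois.items():
        zs={'planks':[(.008,.03)],'tray':[(.004,.02)],'rej':[(.004,.02)],'gauge':[(.008,.018),(.0185,.03),(.105,.14)],'case':[(.006,.012),(.012,.0235),(.025,.2)]}[k]
        for a,b in zs:
            for m,P,s in seg(c,(x0,x1,y0,y1),a,b):
                print(k,(a,b),len(P),'px',s[:4]+[x0,y0,0,0],*rect(P[:,:2]),'mean',(P.mean(0)*1000).round(1),'med z',round(np.median(P[:,2])*1000,1))
E
python3 -c "
import cv2
a=cv2.imread('pics/top0.png')[130:210,230:440];cv2.imwrite('pics/c1.png',cv2.resize(a,None,fx=3.8,fy=3.8,interpolation=cv2.INTER_CUBIC))"
```

```text
top
planks (0.008, 0.03) 420 px [370 210  12  47] [ 436.7 -171. ] [144.4  28.7] -5.9 mean [ 435.8 -170.5   16.7] med z 16.7
planks (0.008, 0.03) 326 px [331 221  14  37] [420.1 -49.9] [115.1  27.7] -10.4 mean [419.6 -49.8  16.7] med z 16.9
planks (0.008, 0.03) 290 px [299 222  12  32] [426.2  53.7] [99.9 28.4] -5.8 mean [425.6  53.3  16.4] med z 16.3
tray (0.004, 0.02) 3093 px [192 222  67  71] [370.1 301.1] [208.2 184.7] -6.7 mean [367.6 300.3   8.2] med z 7.6
rej (0.004, 0.02) 1453 px [435 187  40  61] [ 487.2 -423.6] [190.   99.7] 6.5 mean [ 486.7 -423.     8.8] med z 8.2
gauge (0.008, 0.018) 184 px [267 169  41  10] [630.2 109.7] [129.1  30.1] 84.0 mean [635.3 121.8  13.7] med z 13.9
gauge (0.008, 0.018) 34 px [307 173  12   4] [627.9  26.5] [35.5 11. ] 90.0 mean [628.5  25.4  14.1] med z 13.8
gauge (0.008, 0.018) 626 px [243 174  89  28] [597.  108.8] [280.1  89.5] 84.3 mean [574.3 103.6  13.9] med z 14.1
gauge (0.0185, 0.03) 738 px [279 173  50  24] [594.5  55.7] [154.6  67.3] 83.8 mean [591.   48.9  24.2] med z 24.2
gauge (0.105, 0.14) 349 px [242 163  21  21] [609.8 202.5] [6
[... 2028 characters left out ...]
0.006, 0.012) 266 px [273 234  16  34] [ 634.1 -190.5] [127.5  46.8] -10.6 mean [ 634.7 -182.5    9.2] med z 9.2
case (0.006, 0.012) 59 px [276 267  12   8] [ 709.4 -197.9] [32.5 23.1] 80.4 mean [ 709.9 -195.6    9.1] med z 9.1
case (0.012, 0.0235) 93 px [273 208   9  11] [ 489.5 -176.5] [44.8 26.5] -9.0 mean [ 490.7 -176.9   17.7] med z 17.7
case (0.012, 0.0235) 221 px [267 236  13  32] [ 637.  -213.6] [119.9  34.5] -12.1 mean [ 639.5 -212.1   20. ] med z 20.2
case (0.025, 0.2) 1349 px [235 211  45  69] [ 680.6 -248.6] [246.5 117.2] -11.1 mean [ 687.1 -271.6   96.6] med z 113.4
case (0.025, 0.2) 42 px [289 245   7   8] [ 652.  -155.5] [30.6 18.2] -10.2 mean [ 652.7 -153.6   29.9] med z 29.9
```

View pics/c1.png

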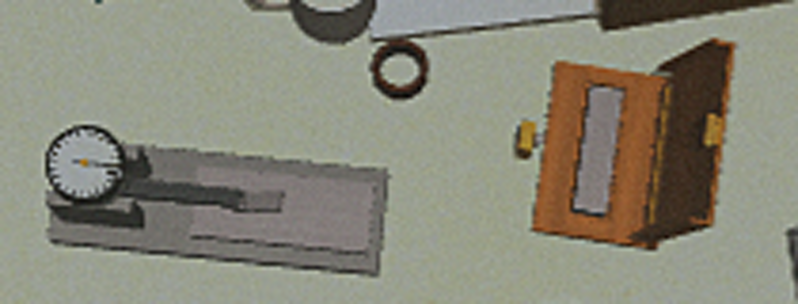

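```bash
python3 - <<'E'
from h import *
to(615.6,-208.2,200,np.radians(-99.8))
E
```

```text
t 0.2 pos [ 246.1 -574.3  303.4] x [ 0.919  0.394 -0.   ] y [ 0.394 -0.919 -0.001] z [-0.     0.001 -1.   ] F [0.3 0.3 0.2] g 1.001 0.0 q7 [ 1.14  0.33 -0.06  1.46  0.02  1.35 -0.09]
shift [ 483.9 -190.9  103.6] twist(tool z down => sign flipped) 0.576 q7 -0.09
```

```bash
python3 -m creep '[[[35,-14,0],0],[[70,-28,0],0],[[105,-42,0],0],[[140,-55,0],0],[[175,-69,0],0]]' 0.6 80; python3 -m creep '[[[35,-14,0],0],[[70,-28,0],0],[[105,-42,0],0],[[140,-55,0],0],[[175,-69,0],0]]'; python3 -m creep '[[[27,-10,0],0.11],[[54,-21,0],0.22],[[81,-32,0],0.34],[[108,-43,0],0.46],[[134,-53,0],0.576]]'; python3 -m creep '[[[0,0,20],0],[[0,0,40],0],[[0,0,60],0],[[0,0,60],0]]'
python3 - <<'E'
from h import *
to(615.6,-208.2,130,np.radians(-99.8))
E
```

```text
clock: 0.62
position: [0.3808, -0.4408, 0.3039]
ee_rot: [0.98, 0.201, -0.0, 0.0]
ft_force: [0.8, -1.0, -0.4]
grip_width: 0.599
grasp_force: 0.0
clock: 1.03
position: [0.5145, -0.3084, 0.3039]
ee_rot: [0.98, 0.201, -0.0, 0.0]
ft_force: [1.6, -0.0, 0.2]
grip_width: 0.597
grasp_force: 0.0
clock: 1.45
position: [0.6167, -0.2069, 0.3037]
ee_rot: [0.996, -0.088, -0.0, -0.0]
ft_force: [0.6, 0.3, 0.1]
grip_width: 0.605
grasp_force: 0.0
clock: 1.78
position: [0.6142, -0.2078, 0.2393]
ee_rot: [0.996, -0.085, -0.003, -0.001]
ft_force: [-0.1, -0.7, -1.0]
grip_width: 0.602
grasp_force: 0.0
t 1.78 pos [ 614.2 -207.8  239.3] x [ 0.985 -0.17  -0.007] y [-0.17  -0.985 -0.001] z [-0.007  0.002 -1.   ] F [-0.1 -0.7 -1. ] g 0.602 0.0 q7 [ 0.45  0.44 -0.26  1.46  0.11  1.26 -1.56]
shift [  2.2   0.2 109.3] twist(tool z down => sign flipped) 0.0 q7 -1.56
```

```bash
python3 -m creep '[[[1,0,35],0],[[2,0,70],0],[[2,0,100],0],[[2,0,125],0],[[2,0,140],0]]'; python3 -m creep '[[[0,0,6],0],[[0,0,12],0],[[0,0,16],0],[[0,0,16],0]]'; python3 - <<'E'
from h import *
to(615.6,-208.2,83,np.radians(-99.8))
c=grab('scene')['pixels'][200:290,220:330];cv2.imwrite('pics/c2.png',cv2.resize(c[...,::-1],None,fx=5,fy=5,interpolation=cv2.INTER_CUBIC))
E
```

```text
clock: 2.2
position: [0.6168, -0.2086, 0.1017]
ee_rot: [0.996, -0.086, -0.001, -0.0]
ft_force: [-0.6, 0.3, -0.8]
grip_width: 0.597
grasp_force: 0.0
clock: 2.53
position: [0.6181, -0.2088, 0.0885]
ee_rot: [0.996, -0.086, 0.0, 0.0]
ft_force: [-0.2, 0.0, -0.2]
grip_width: 0.604
grasp_force: 0.0
t 2.53 pos [ 618.1 -208.8   88.5] x [ 0.985 -0.17   0.001] y [-0.17  -0.985  0.   ] z [ 0.001 -0.    -1.   ] F [-0.2  0.  -0.2] g 0.604 0.0 q7 [ 0.44  0.59 -0.24  1.58  0.16  0.99 -1.59]
shift [-2.6 -0.2  5.5] twist(tool z down => sign flipped) -0.0 q7 -1.59
```

View pics/c2.png

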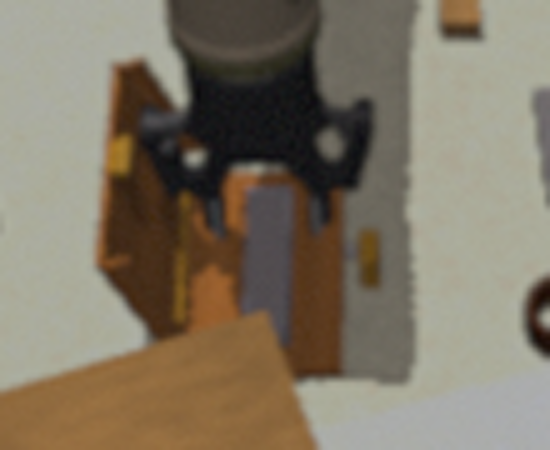

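The fingers straddle the master (crop px 215 and 318, master centre about 268). Lower a little and close.

```bash
python3 -m creep '[[[0,0,3],0],[[0,0,5],0],[[0,0,5],0]]'; python3 -m creep '[[[0,0,0],0],[[0,0,0],0],[[0,0,0],0],[[0,0,0],0],[[0,0,0],0]]' 0 90;  python3 -m creep '[[[0,0,-4],0],[[0,0,-10],0],[[0,0,-20],0],[[0,0,-30],0],[[0,0,-30],0]]'; python3 - <<'E'
from h import *
st()
c=grab('scene')['pixels'][200:290,220:330];cv2.imwrite('pics/c3.png',cv2.resize(c[...,::-1],None,fx=5,fy=5,interpolation=cv2.INTER_CUBIC))
E
```

```text
clock: 2.83
position: [0.6178, -0.2087, 0.083]
ee_rot: [0.996, -0.086, 0.0, 0.0]
ft_force: [0.1, -0.0, -0.6]
grip_width: 0.599
grasp_force: 0.0
clock: 3.25
position: [0.618, -0.2088, 0.0836]
ee_rot: [0.996, -0.086, 0.0, 0.0]
ft_force: [-1.7, 1.1, 5.5]
grip_width: 0.294
grasp_force: 89.4
clock: 3.67
position: [0.6191, -0.209, 0.1159]
ee_rot: [0.996, -0.086, 0.002, 0.0]
ft_force: [0.5, -0.3, -3.0]
grip_width: 0.292
grasp_force: 88.7
t 3.67 pos [ 619.1 -209.   115.9] x [ 0.985 -0.17   0.004] y [-0.17  -0.985  0.001] z [ 0.004 -0.001 -1.   ] F [ 0.5 -0.3 -3. ] g 0.292 88.7 q7 [ 0.44  0.56 -0.24  1.56  0.15  1.03 -1.59]
```

View pics/c3.png

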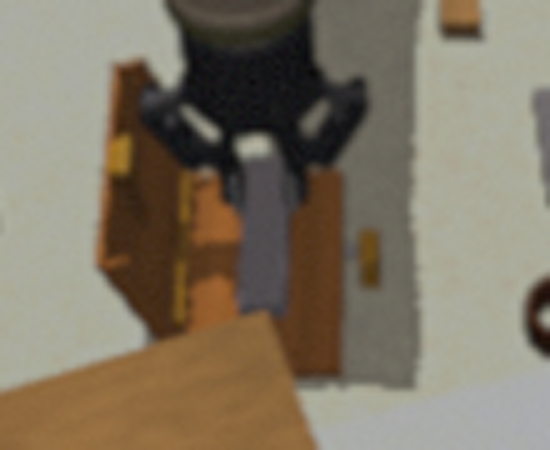

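The master is held, level (crop px 265,230), and lifted clear. Next: raise, turn and move to the gauge's open end.

```bash
python3 -m creep '[[[0,0,-25],0],[[0,0,-50],0],[[0,0,-75],0],[[0,0,-90],0]]'; python3 -m creep '[[[0,-12,0],-0.11],[[0,-24,0],-0.22],[[0,-36,0],-0.33],[[0,-48,0],-0.44],[[0,-60,0],-0.55]]';python3 -m creep '[[[0,0,0],-0.11],[[0,0,0],-0.22],[[0,0,0],-0.33],[[0,0,0],-0.44],[[0,0,0],-0.55]]';python3 -m creep '[[[0,0,0],-0.11],[[0,0,0],-0.22],[[0,0,0],-0.33],[[0,0,0],-0.44],[[0,0,0],-0.537]]'; python3 - <<'E'
from h import *
to(583.4,-40.8,125,np.radians(-6))
E
```

```text
clock: 4.05
position: [0.6184, -0.2088, 0.2057]
ee_rot: [0.996, -0.085, 0.001, 0.0]
ft_force: [0.7, -0.3, -2.6]
grip_width: 0.293
grasp_force: 89.4
clock: 4.47
position: [0.6279, -0.149, 0.2027]
ee_rot: [0.982, 0.191, -0.0, 0.0]
ft_force: [-0.2, -0.5, -3.4]
grip_width: 0.3
grasp_force: 89.5
clock: 4.88
position: [0.6278, -0.1496, 0.2026]
ee_rot: [0.893, 0.45, -0.0, -0.0]
ft_force: [-0.3, -0.1, -4.0]
grip_width: 0.296
grasp_force: 89.4
clock: 5.3
position: [0.6278, -0.1497, 0.2026]
ee_rot: [0.741, 0.671, -0.0, -0.0]
ft_force: [0.0, 0.5, -3.4]
grip_width: 0.293
grasp_force: 89.4
t 5.3 pos [ 627.8 -149.7  202.6] x [ 0.099  0.995 -0.   ] y [ 0.995 -0.099 -0.   ] z [-0. -0. -1.] F [ 0.   0.5 -3.4] g 0.293 89.4 q7 [ 0.58  0.51 -0.56  1.5   0.28  1.21 -0.12]
shift [103.9 -55.   77.6] twist(tool z down => sign flipped) 0.005 q7 -0.12
```

```bash
python3 -m creep '[[[21,-11,0],0],[[42,-22,0],0],[[63,-33,0],0],[[84,-44,0],0],[[104,-55,0],0.005]]'; python3 -m creep '[[[0,0,25],0],[[0,0,50],0],[[0,0,72],0],[[0,0,78],0],[[0,0,78],0]]'; python3 - <<'E'
from h import *
to(583.4,-40.8,105,np.radians(-6))
for n,roi in(('top',(250,345,150,215)),('scene',(300,425,180,260))):
    c=grab(n,n+'5.png')
    for z in((.05,.068),(.0185,.03)):
        for m,P,s in seg(c,roi,*z):print(n,z,len(P),*rect(P[:,:2]),(P.mean(0)*1000).round(1))
E
python3 -c "
import cv2
a=cv2.imread('pics/top5.png')[130:240,230:400];b=cv2.imread('pics/scene5.png')[150:260,290:440]
cv2.imwrite('pics/c5.png',cv2.hconcat([cv2.resize(a,(425,275)),cv2.resize(b,(375,275))]))"
```

```text
clock: 5.72
position: [0.5835, -0.0393, 0.2027]
ee_rot: [0.745, 0.667, -0.0, -0.0]
ft_force: [0.8, -0.6, -3.8]
grip_width: 0.294
grasp_force: 92.3
clock: 6.13
position: [0.5831, -0.0405, 0.1232]
ee_rot: [0.745, 0.667, -0.001, -0.001]
ft_force: [0.0, -0.1, -2.7]
grip_width: 0.297
grasp_force: 92.3
t 6.13 pos [583.1 -40.5 123.2] x [ 0.11   0.994 -0.   ] y [ 0.994 -0.11  -0.003] z [-0.003  0.    -1.   ] F [ 0.  -0.1 -2.7] g 0.297 92.3 q7 [ 0.47  0.48 -0.59  1.73  0.31  1.02 -0.34]
shift [-0.3  0.4 18.2] twist(tool z down => sign flipped) -0.005 q7 -0.34
top (0.05, 0.068) 90 [601.2 125.8] [75.2 14.6] 83.8 [600.8 124.5  53.1]
top (0.05, 0.068) 122 [587.9  18.8] [41.1 29.2] 87.9 [587.5  19.7  59.4]
top (0.0185, 0.03) 505 [593.2  55.6] [148.6  70.1] 79.6 [590.   64.9  24.5]
scene (0.05, 0.068) 257 [592.1 -15.8] [109.6  41.4] 84.9 [591.5 -11.   61.2]
scene (0.05, 0.068) 99 [602.9 131.7] [89.6 15.7] 86.2 [602.9 127.8  53.6]
scene (0.05, 0.068) 82 [637.4 199.6] [70.6 10. ] 84.3 [637.5 198.4  59.6]
scene (0.05, 0.068) 35 [750.5  17. ] [45.7 10.3] 78.4 [749.6  16.5  62.1]
scene (0.0185, 0.03) 26 [463.2  52.6] [27.2 19.8] 15.9 [462.5  51.7  20.1]
scene (0.0185, 0.03) 505 [593.3  58. ] [157.7  71.4] 81.4 [605.7  54.7  25.1]
scene (0.0185, 0.03) 58 [638.3 198.6] [70. 17.] 72.5 [637.1 195.5  24.3]
scene (0.0185, 0.03) 44 [703.2 -44.8] [41.6 19. ] 80.6 [702.3 -43.3  25.4]
```

View pics/c5.png

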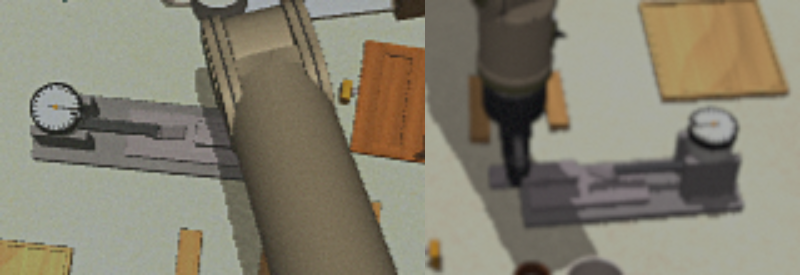

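Master held level above the open end, feeler in line. Lower and slide in slowly.

```bash
python3 -m creep '[[[0,0,8],0],[[0,0,15],0],[[0,0,19],0],[[0,0,19],0]]'; python3 -m creep '[[[8,0,0],0],[[16,0,0],0],[[24,0,0],0],[[30,0,0],0],[[36,0,0],0]]';  python3 -m creep '[[[5,0,0],0],[[10,0,0],0],[[15,0,0],0],[[20,0,0],0],[[25,0,0],0]]'; python3 -m creep '[[[5,0,0],0],[[10,0,0],0],[[15,0,0],0],[[20,0,0],0],[[25,0,0],0]]'; python3 -m creep '[[[5,0,0],0],[[10,0,0],0],[[10,0,0],0]]'; python3 - <<'E'
from h import *
to(593.3,53.7,103.5,np.radians(-6))
E
```

```text
clock: 6.57
position: [0.5837, -0.0404, 0.1049]
ee_rot: [0.745, 0.667, -0.0, -0.0]
ft_force: [-1.4, -0.5, -2.8]
grip_width: 0.296
grasp_force: 92.4
clock: 6.98
position: [0.5882, -0.0035, 0.106]
ee_rot: [0.745, 0.668, -0.0, 0.0]
ft_force: [0.0, -1.5, -5.2]
grip_width: 0.292
grasp_force: 92.3
clock: 7.4
position: [0.5909, 0.0208, 0.1058]
ee_rot: [0.745, 0.667, -0.0, -0.0]
ft_force: [0.1, -0.5, -6.2]
grip_width: 0.293
grasp_force: 92.1
clock: 7.82
position: [0.5937, 0.0456, 0.1059]
ee_rot: [0.745, 0.667, 0.0, 0.0]
ft_force: [-0.4, 0.2, -5.5]
grip_width: 0.292
grasp_force: 92.1
clock: 8.07
position: [0.5948, 0.0567, 0.106]
ee_rot: [0.744, 0.668, 0.0, -0.0]
ft_force: [0.2, 1.1, -5.1]
grip_width: 0.293
grasp_force: 92.2
t 8.07 pos [594.8  56.7 106. ] x [0.108 0.994 0.001] y [ 0.994 -0.108  0.   ] z [ 0.     0.001 -1.   ] F [ 0.2  1.1 -5.1] g 0.293 92.2 q7 [ 0.31  0.53 -0.6   1.71  0.35  1.01 -0.53]
shift [-3.1 -1.1  2.5] twist(tool z down => sign flipped) -0.004 q7 -0.53
```

```bash
python3 -m creep '[[[0,0,1],0],[[0,0,2],0],[[0,0,2.5],0],[[0,0,2.5],0]]'; python3 -m creep '[[[0,0,0],0],[[0,0,0],0],[[0,0,0],0],[[0,0,0],0],[[0,0,0],0]]' 0.7;  python3 -m creep '[[[0,0,-10],0],[[0,0,-30],0],[[0,0,-60],0],[[0,0,-95],0],[[0,0,-130],0]]' 1; python3 -m creep '[[[-38,0,0],0],[[-76,0,0],0],[[-114,0,0],0],[[-120,0,0],0],[[-120,0,0],0]]'; python3 - <<'E'
from h import *
to(609.5,202.3,260,np.radians(-6))
for n,roi in(('top',(250,345,150,215)),('scene',(300,425,180,260))):
    c=grab(n,n+'6.png')
    for z in((.034,.046),(.046,.068)):
        for m,P,s in seg(c,roi,*z):print(n,z,len(P),*rect(P[:,:2]),(P.mean(0)*1000).round(1))
E
python3 -c "
import cv2
a=cv2.imread('pics/top6.png')[150:205,235:345];b=cv2.imread('pics/scene6.png')[185:245,315:425]
cv2.imwrite('pics/c6.png',cv2.vconcat([cv2.resize(a,(550,275),interpolation=2),cv2.resize(b,(550,300),interpolation=2)]))"
```

```text
clock: 8.4
position: [0.5949, 0.055, 0.1037]
ee_rot: [0.745, 0.667, 0.0, 0.0]
ft_force: [-1.5, 0.9, -1.9]
grip_width: 0.292
grasp_force: 92.6
clock: 8.82
position: [0.595, 0.055, 0.1036]
ee_rot: [0.745, 0.667, 0.0, 0.0]
ft_force: [0.1, -0.1, -1.1]
grip_width: 0.7
grasp_force: 0.0
clock: 9.23
position: [0.5944, 0.0552, 0.2354]
ee_rot: [0.745, 0.667, -0.0, -0.0]
ft_force: [0.6, 0.2, -0.7]
grip_width: 1.002
grasp_force: 0.0
clock: 9.65
position: [0.5812, -0.0683, 0.234]
ee_rot: [0.747, 0.665, -0.0, 0.001]
ft_force: [1.1, 0.4, -0.2]
grip_width: 0.998
grasp_force: 0.0
t 9.65 pos [581.2 -68.3 234. ] x [ 0.116  0.993 -0.002] y [ 0.993 -0.116  0.   ] z [ 0.    -0.002 -1.   ] F [ 1.1  0.4 -0.2] g 0.998 0.0 q7 [ 0.53  0.36 -0.61  1.63  0.21  1.22 -0.23]
shift [272.1  -3.2 -26.4] twist(tool z down => sign flipped) -0.011 q7 -0.23
top (0.034, 0.046) 123 [594.3  60.6] [69.4 28.9] 84.7 [590.6  51.6  40. ]
top (0.034, 0.046) 37 [591.3 116.1] [38.   9.9] 81.1 [591.3 116.7  40. ]
top (0.046, 0.068) 197 [602.1 117.6] [130.  19.] 83.4 [599.6 116.9  56.2]
top (0.046, 0.068) 25 [582.  194.4] [48.5  8.5] -86.0 [582.1 191.9  57. ]
scene (0.034, 0.046) 213 [598.9  80.4] [110.6  32.2] 82.3 [601.9  74.5  40.7]
scene (0.034, 0.046) 60 [638.  198.5] [69.8 11.5] 79.1 [637.5 197.6  40.1]
scene (0.046, 0.068) 202 [599.2 120.5] [136.6  32.7] -89.4 [600.  121.7  57. ]
scene (0.046, 0.068) 107 [637.5 199.5] [71.  14.5] 76.7 [637.2 197.5  57.6]
scene (0.046, 0.068) 34 [750.2  18.8] [42.9 11. ] 75.2 [750.3  18.3  62.5]
```

View pics/c6.png

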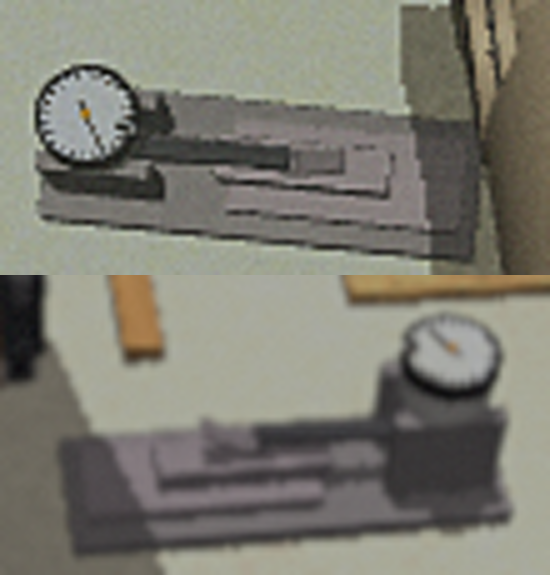

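The master lies under the feeler and the needle has swung (top crop, from 86,113 to 104,155). Now a polar reading of the dial for needle and zero mark.

```bash
cat >> h.py <<'E'
GA=np.radians(84)
def dial(n,k=4,ctr=None,show=None):
    """polar profiles of dial face; angle clockwise from gauge -x"""
    c=grab(n);im=np.mean([c['pixels'].astype(np.float32)]+[camera(n)['pixels'].astype(np.float32) for _ in range(k-1)],0)
    # centre from depth: rim disc
    Ps=max(seg(c,(225,275,150,205) if n=='top' else (385,430,180,235),.105,.14),key=lambda t:len(t[1]))[1]
    C=np.array(rect(Ps[:,:2])[0])/1000 if ctr is None else np.array(ctr)
    th=np.radians(np.arange(0,360,3));rs=np.arange(.006,.033,.002)
    # clockwise from above: world angle = (GA+pi)-th
    T,RR=np.meshgrid(th,rs);X=C[0]+RR*np.cos(GA+np.pi-T);Y=C[1]+RR*np.sin(GA+np.pi-T)
    uv=proj(c,np.stack([X,Y,np.full_like(X,.119)],-1).reshape(-1,3)).astype(np.float32).reshape(*X.shape,2)
    g=cv2.remap(im.mean(2),uv[...,0],uv[...,1],cv2.INTER_CUBIC)
    print(n,'centre',C)
    if show: cv2.imwrite('pics/'+show,cv2.resize(np.clip(g*1.3,0,255).astype(np.uint8),(720,280),interpolation=cv2.INTER_CUBIC))
    return th,rs,g
E
python3 - <<'E'
from h import *
for n in('top','scene'):
    th,rs,g=dial(n,5,show='pol_'+n+'.png')
    for lo,hi in((.008,.013),(.014,.019),(.020,.025),(.028,.031)):
        p=g[(rs>=lo)&(rs<=hi)].mean(0);print(lo,'dark at deg',[(int(np.degrees(th[i])),int(p[i])) for i in np.argsort(p)[:10]],'bright',[(int(np.degrees(th[i])),int(p[i])) for i in np.argsort(-p)[:5]])
E
python3 -c "
import cv2
cv2.imwrite('pics/pol.png',cv2.vconcat([cv2.imread('pics/pol_top.png'),cv2.imread('pics/pol_scene.png')]))"
```

```text
top centre [0.6102 0.2028]
0.008 dark at deg [(59, 95), (57, 98), (63, 100), (54, 108), (243, 113), (239, 113), (66, 113), (246, 114), (237, 118), (248, 119)] bright [(84, 180), (87, 178), (81, 178), (90, 175), (213, 173)]
0.014 dark at deg [(59, 82), (57, 88), (63, 101), (54, 112), (66, 136), (51, 140), (12, 153), (9, 155), (14, 157), (48, 159)] bright [(72, 181), (75, 180), (78, 171), (24, 170), (21, 169)]
0.02 dark at deg [(12, 27), (14, 46), (9, 64), (59, 96), (57, 99), (18, 108), (150, 116), (357, 119), (6, 121), (102, 129)] bright [(201, 181), (111, 181), (348, 179), (321, 178), (126, 177)]
0.028 dark at deg [(264, 7), (111, 9), (291, 10), (108, 12), (81, 12), (288, 13), (78, 14), (84, 15), (267, 15), (342, 15)] bright [(12, 117), (9, 109), (153, 97), (14, 95), (141, 93)]
scene centre [0.6126 0.2035]
0.008 dark at deg [(72, 118), (69, 118), (75, 119), (66, 120), (78, 121), (63, 123), (81, 125), (59, 128), (84, 128), (87, 133)] bright [(6, 169), (9, 169), (3, 169), (12, 169), (324, 169)]
0.014 dark at deg [(69, 121), (66, 122), (72, 124), (63, 127), (75, 129), (59, 135), (78, 136), (57, 143), (81, 145), (54, 151)] bright [(216, 171), (219, 171), (213, 171), (222, 171), (210, 171)]
0.02 dark at deg [(21, 108), (18, 109), (24, 112), (14, 113), (12, 119), (27, 119), (69, 125), (312, 126), (315, 126), (9, 127)] bright [(141, 171), (144, 170), (147, 170), (138, 169), (150, 169)]
0.028 dark at deg [(258, 26), (309, 27), (255, 28), (312, 29), (261, 29), (252, 31), (306, 31), (270, 31), (315, 31), (273, 31)] bright [(99, 132), (135, 132), (123, 130), (119, 130), (132, 130)]
```

View pics/pol.png

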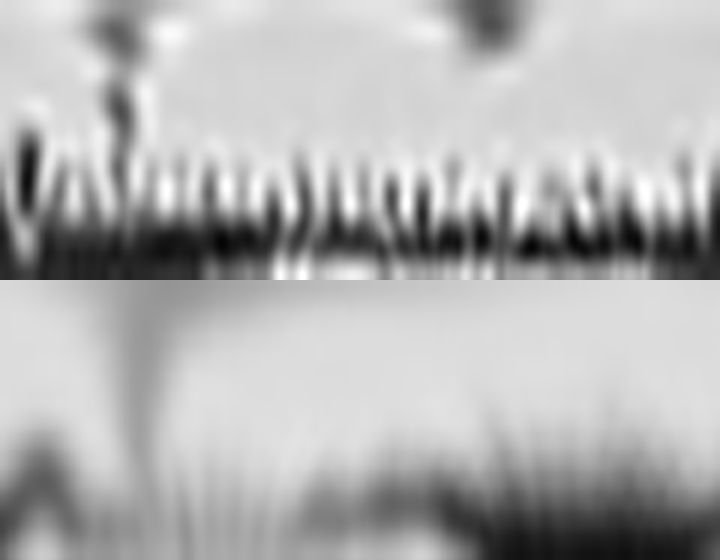

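```bash
python3 -m creep '[[[38,0,0],0],[[76,0,0],0],[[114,-1,0],0],[[152,-2,0],0],[[190,-2,0],0]]' 1 25; python3 -m creep '[[[38,0,0],0],[[76,-1,0],0],[[82,-1,0],-0.011],[[82,-1,0],-0.011]]'; python3 - <<'E'
from h import *
to(610,202.5,175,np.radians(-6))
E
```

```text
clock: 10.67
position: [0.6003, 0.1266, 0.2335]
ee_rot: [0.745, 0.667, 0.0, 0.0]
ft_force: [1.1, 0.0, -0.1]
grip_width: 1.001
grasp_force: 0.0
clock: 11.0
position: [0.6074, 0.2109, 0.2332]
ee_rot: [0.739, 0.674, 0.0, -0.001]
ft_force: [-0.4, -0.6, -0.3]
grip_width: 0.997
grasp_force: 0.0
t 11.0 pos [607.4 210.9 233.2] x [0.093 0.996 0.002] y [ 0.996 -0.093 -0.001] z [-0.001  0.002 -1.   ] F [-0.4 -0.6 -0.3] g 0.997 0.0 q7 [ 0.09  0.5  -0.68  1.47  0.32  1.28 -0.71]
shift [-8.2  3.4 58.2] twist(tool z down => sign flipped) 0.012 q7 -0.71
```

```bash
python3 -m creep '[[[-4,1,10],0],[[-7,2,20],0],[[-7,3,30],0],[[-7,3,30],0],[[-7,3,30],0]]'; python3 - <<'E'
from h import *
to(610,202.5,175,np.radians(-6))
E
```

```text
clock: 11.42
position: [0.6106, 0.1978, 0.2022]
ee_rot: [0.742, 0.671, -0.001, -0.0]
ft_force: [0.0, -0.4, 0.5]
grip_width: 1.004
grasp_force: 0.0
t 11.42 pos [610.6 197.8 202.2] x [ 0.101  0.995 -0.001] y [ 0.995 -0.101 -0.002] z [-0.002 -0.001 -1.   ] F [ 0.  -0.4  0.5] g 1.004 0.0 q7 [ 0.11  0.53 -0.67  1.51  0.34  1.23 -0.71]
shift [ 4.6 -1.1 27.2] twist(tool z down => sign flipped) 0.004 q7 -0.71
```

```bash
python3 -m creep '[[[2,0,8],0],[[5,-1,16],0],[[5,-1,22],0],[[5,-1,27],0],[[5,-1,27],0]]'; python3 -m creep '[[[0,0,0],0],[[0,0,0],0],[[0,0,0],0],[[0,0,0],0],[[0,0,0],0]]' 0.6 25; python3 - <<'E'
from h import *
st()
E
```

```text
clock: 11.83
position: [0.6097, 0.2042, 0.1749]
ee_rot: [0.741, 0.671, -0.001, -0.0]
ft_force: [-0.2, -0.1, 0.4]
grip_width: 1.0
grasp_force: 0.0
clock: 12.25
position: [0.6113, 0.2042, 0.1773]
ee_rot: [0.741, 0.671, 0.001, 0.001]
ft_force: [5.6, -0.2, 2.4]
grip_width: 0.709
grasp_force: 28.9
t 12.25 pos [611.3 204.2 177.3] x [0.099 0.995 0.001] y [ 0.995 -0.099  0.003] z [ 0.003  0.    -1.   ] F [ 5.6 -0.2  2.4] g 0.709 28.9 q7 [ 0.09  0.55 -0.66  1.53  0.36  1.18 -0.73]
```

```bash
python3 -m creep '[[[0,1,0],0.08],[[0,1,0],0.17],[[0,1,0],0.26],[[0,1,0],0.35],[[0,1,0],0.44]]'; python3 -m creep '[[[0,0,0],0.1],[[0,0,0],0.2],[[0,0,0],0.3],[[0,0,0],0.39],[[0,0,0],0.39]]';python3 -m creep '[[[0,0,0],0],[[0,0,0],0]]'; python3 - <<'E'
from h import *
st()
E
```

```text
clock: 12.67
position: [0.6123, 0.2039, 0.1774]
ee_rot: [0.871, 0.491, 0.001, 0.001]
ft_force: [5.8, -0.6, 2.4]
grip_width: 0.708
grasp_force: 29.0
clock: 13.08
position: [0.6128, 0.2034, 0.1774]
ee_rot: [0.95, 0.312, 0.002, 0.001]
ft_force: [8.2, -2.3, 1.7]
grip_width: 0.709
grasp_force: 28.9
clock: 13.25
position: [0.6128, 0.2034, 0.1774]
ee_rot: [0.949, 0.315, 0.002, 0.001]
ft_force: [8.2, -1.6, 2.0]
grip_width: 0.707
grasp_force: 28.9
t 13.25 pos [612.8 203.4 177.4] x [0.802 0.598 0.003] y [ 0.598 -0.802  0.002] z [ 0.004 -0.    -1.   ] F [ 8.2 -1.6  2. ] g 0.707 28.9 q7 [-0.02  0.52 -0.5   1.53  0.27  1.16 -1.5 ]
```

```bash
python3 -m creep '[[[0,0,0],0],[[0,0,0],0],[[0,0,0],0],[[0,0,0],0]]' 1; python3 -m creep '[[[0,0,-15],0],[[0,0,-40],0],[[0,0,-70],0],[[0,0,-70],0]]'; python3 -m creep '[[[-20,33,0],0],[[-40,66,0],0],[[-60,99,0],0],[[-80,132,0],0],[[-100,165,0],0]]';python3 -m creep '[[[-8,15,0],0],[[-16,30,0],0],[[-24,45,0],0],[[-24,45,0],0]]'; python3 - <<'E'
from h import *
st()
th,rs,g=dial('top',5,show='pol_top2.png')
for lo,hi in((.008,.013),(.014,.019),(.020,.025),(.028,.031)):
        p=g[(rs>=lo)&(rs<=hi)].mean(0);print(lo,'dark at deg',[(int(np.degrees(th[i])),int(p[i])) for i in np.argsort(p)[:10]],'bright',[(int(np.degrees(th[i])),int(p[i])) for i in np.argsort(-p)[:5]])
a=grab('top')['pixels'][120:240,225:425,::-1]
cv2.imwrite('pics/c7.png',cv2.vconcat([cv2.resize(a,(720,432)),cv2.resize(cv2.imread('pics/pol_top2.png'),(720,160))]))
E
```

```text
clock: 13.58
position: [0.6108, 0.2044, 0.1761]
ee_rot: [0.949, 0.316, -0.001, -0.0]
ft_force: [-0.7, -0.1, -0.3]
grip_width: 0.997
grasp_force: 0.0
clock: 13.92
position: [0.6127, 0.2054, 0.2524]
ee_rot: [0.949, 0.316, 0.004, -0.0]
ft_force: [0.1, 0.1, 0.3]
grip_width: 0.997
grasp_force: 0.0
clock: 14.33
position: [0.6296, 0.0106, 0.2464]
ee_rot: [0.949, 0.316, -0.0, -0.0]
ft_force: [1.3, 1.0, -0.1]
grip_width: 0.998
grasp_force: 0.0
clock: 14.67
position: [0.6377, -0.0427, 0.246]
ee_rot: [0.95, 0.313, -0.001, 0.001]
ft_force: [0.3, -1.0, -0.3]
grip_width: 1.001
grasp_force: 0.0
t 14.67 pos [637.7 -42.7 246. ] x [ 0.804  0.595 -0.002] y [ 0.595 -0.804  0.001] z [-0.001 -0.002 -1.   ] F [ 0.3 -1.  -0.3] g 1.001 0.0 q7 [ 0.32  0.43 -0.43  1.48  0.19  1.27 -1.07]
top centre [0.6101 0.2029]
0.008 dark at deg [(59, 98), (57, 99), (63, 105), (54, 107), (243, 114), (246, 115), (239, 117), (66, 118), (248, 120), (51, 120)] bright [(84, 176), (81, 175), (87, 175), (216, 174), (213, 174)]
0.014 dark at deg [(57, 87), (59, 91), (54, 103), (63, 112), (51, 129), (66, 143), (48, 154), (306, 160), (303, 161), (309, 161)] bright [(72, 184), (75, 182), (78, 173), (42, 171), (69, 170)]
0.02 dark at deg [(59, 15), (57, 25), (63, 47), (54, 80), (66, 89), (141, 126), (138, 129), (69, 132), (357, 134), (29, 135)] bright [(336, 182), (36, 181), (21, 179), (222, 179), (309, 178)]
0.028 dark at deg [(291, 9), (108, 10), (315, 10), (261, 12), (288, 13), (81, 14), (258, 14), (78, 15), (84, 16), (312, 16)] bright [(138, 100), (141, 100), (59, 83), (282, 80), (234, 79)]
```

View pics/c7.png

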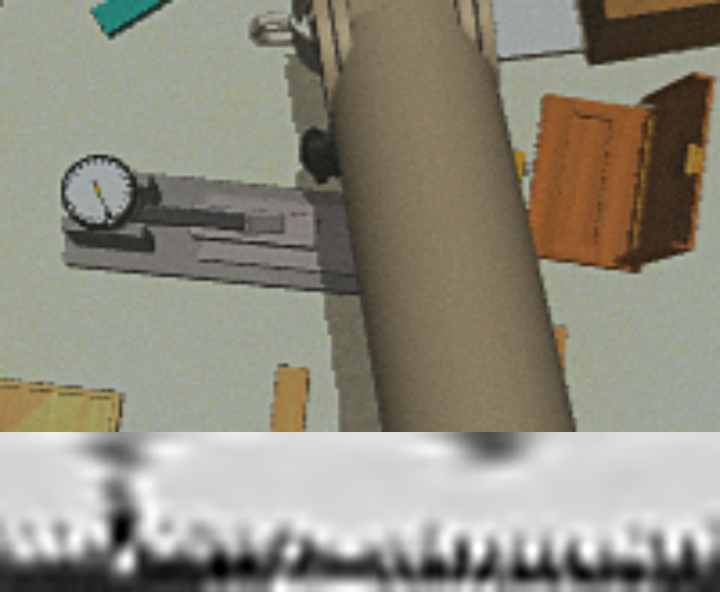

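Zero mark and needle both read about 58.5° (px 103,213). Now retrieve the master with the same grasp.

```bash
python3 -m creep '[[[5,-21,0],-0.1],[[10,-42,0],-0.2],[[15,-63,0],-0.3],[[20,-84,0],-0.4],[[24,-104,0],-0.5]]' 0.65 90; python3 -m creep '[[[0,0,20],-0.1],[[0,0,40],-0.2],[[0,0,60],-0.33],[[0,0,70],-0.33],[[0,0,70],-0.33]]'; python3 - <<'E'
from h import *
to(595,55.0,103.6,np.radians(-6))
E
```

```text
clock: 15.38
position: [0.5938, 0.0616, 0.2465]
ee_rot: [0.84, 0.543, 0.0, -0.0]
ft_force: [0.6, -0.2, -0.3]
grip_width: 0.647
grasp_force: 0.0
clock: 15.8
position: [0.5934, 0.0597, 0.1742]
ee_rot: [0.742, 0.67, -0.001, -0.001]
ft_force: [-0.7, -0.2, -0.1]
grip_width: 0.657
grasp_force: 0.0
t 15.8 pos [593.4  59.7 174.2] x [ 0.101  0.995 -0.   ] y [ 0.995 -0.101 -0.004] z [-0.004  0.    -1.   ] F [-0.7 -0.2 -0.1] g 0.657 0.0 q7 [ 0.31  0.45 -0.61  1.66  0.27  1.13 -0.47]
shift [-4.5  2.4 70.6] twist(tool z down => sign flipped) 0.003 q7 -0.47
```

```bash
python3 -m creep '[[[-4,2,15],0],[[-4,2,30],0],[[-4,2,45],0],[[-4,2,60],0],[[-4,2,67],0]]'; python3 -m creep '[[[0,0,2],0],[[0,0,2],0],[[0,0,2],0]]'; python3 -m creep '[[[0,0,0],0],[[0,0,0],0],[[0,0,0],0],[[0,0,0],0],[[0,0,0],0]]' 0 90; python3 - <<'E'
from h import *
to(595,55.0,103.6,np.radians(-6))
E
```

```text
clock: 16.22
position: [0.5961, 0.0554, 0.1089]
ee_rot: [0.742, 0.67, -0.0, -0.0]
ft_force: [0.1, -0.3, -0.0]
grip_width: 0.646
grasp_force: 0.0
clock: 16.47
position: [0.5968, 0.0555, 0.1086]
ee_rot: [0.742, 0.671, 0.001, 0.0]
ft_force: [0.1, -0.7, 0.3]
grip_width: 0.65
grasp_force: 0.0
clock: 16.88
position: [0.5965, 0.0553, 0.1087]
ee_rot: [0.741, 0.671, 0.0, 0.001]
ft_force: [-2.8, -0.1, 8.3]
grip_width: 0.286
grasp_force: 88.1
t 16.88 pos [596.5  55.3 108.7] x [ 0.099  0.995 -0.   ] y [ 0.995 -0.099  0.001] z [ 0.001 -0.    -1.   ] F [-2.8 -0.1  8.3] g 0.286 88.1 q7 [ 0.29  0.53 -0.58  1.7   0.33  1.01 -0.5 ]
shift [-0.5 -1.5  5.1] twist(tool z down => sign flipped) 0.006 q7 -0.5
```

```bash
python3 -m creep '[[[-3,0,-1.5],0],[[-8,0,-1.5],0],[[-14,0,-1.5],0],[[-20,0,-1.5],0],[[-26,0,-1.5],0]]'; python3 -m creep '[[[-8,0,0],0],[[-16,0,0],0],[[-24,0,0],0],[[-34,0,0],0],[[-44,0,0],0]]';python3 -m creep '[[[-15,0,0],0],[[-30,0,0],0],[[-45,0,0],0],[[-60,0,0],0],[[-60,0,0],0]]'; python3 -m creep '[[[0,0,-20],0],[[0,0,-50],0],[[0,0,-80],0],[[0,0,-95],0],[[0,0,-95],0]]'; python3 - <<'E'
from h import *
to(620,-140,200,np.radians(-99.8))
E
```

```text
clock: 17.3
position: [0.5936, 0.0287, 0.1088]
ee_rot: [0.741, 0.671, 0.0, -0.0]
ft_force: [0.6, 2.5, -1.3]
grip_width: 0.277
grasp_force: 89.1
clock: 17.72
position: [0.5891, -0.0159, 0.1088]
ee_rot: [0.741, 0.671, -0.0, 0.0]
ft_force: [0.0, 0.3, -2.5]
grip_width: 0.279
grasp_force: 89.1
clock: 18.13
position: [0.5827, -0.0794, 0.1087]
ee_rot: [0.743, 0.669, -0.001, 0.001]
ft_force: [0.4, -3.0, -2.2]
grip_width: 0.276
grasp_force: 89.2
clock: 18.55
position: [0.5849, -0.0741, 0.2078]
ee_rot: [0.741, 0.671, 0.002, 0.002]
ft_force: [0.8, 0.2, -3.2]
grip_width: 0.282
grasp_force: 89.2
t 18.55 pos [584.9 -74.1 207.8] x [ 0.099  0.995 -0.001] y [ 0.995 -0.099  0.006] z [ 0.006 -0.001 -1.   ] F [ 0.8  0.2 -3.2] g 0.282 89.2 q7 [ 0.52  0.38 -0.58  1.66  0.23  1.16 -0.22]
shift [-62.1  41.4   8.1] twist(tool z down => sign flipped) -1.499 q7 -0.22
```

```bash
python3 -m creep '[[[-14,9,0],0.12],[[-28,18,0],0.24],[[-42,27,0],0.36],[[-56,36,0],0.48],[[-62,41,0],0.6]]'; python3 -m creep '[[[0,0,0],0.12],[[0,0,0],0.24],[[0,0,0],0.36],[[0,0,0],0.48],[[0,0,0],0.6]]'; python3 -m creep '[[[0,0,0],0.12],[[0,0,0],0.24],[[0,0,0],0.36],[[0,0,0],0.443],[[0,0,0],0.443]]'; python3 - <<'E'
from h import *
to(618,-208.8,150,np.radians(-99.8))
E
```

```text
clock: 18.97
position: [0.6176, -0.1426, 0.2019]
ee_rot: [0.908, 0.418, -0.001, 0.0]
ft_force: [-0.6, 0.2, -2.6]
grip_width: 0.281
grasp_force: 89.2
clock: 19.38
position: [0.6172, -0.1399, 0.2019]
ee_rot: [0.991, 0.133, -0.001, -0.0]
ft_force: [0.0, -0.1, -3.4]
grip_width: 0.278
grasp_force: 89.3
clock: 19.8
position: [0.6173, -0.1398, 0.2021]
ee_rot: [0.996, -0.087, -0.001, 0.0]
ft_force: [0.0, -0.5, -2.4]
grip_width: 0.278
grasp_force: 89.2
t 19.8 pos [ 617.3 -139.8  202.1] x [ 0.985 -0.174 -0.002] y [-0.174 -0.985  0.001] z [-0.003 -0.    -1.   ] F [ 0.  -0.5 -2.4] g 0.278 89.2 q7 [ 0.35  0.44 -0.26  1.55  0.12  1.18 -1.68]
shift [12.8 67.8 52.1] twist(tool z down => sign flipped) -0.004 q7 -1.68
```

```bash
python3 -m creep '[[[3,17,0],0],[[6,34,0],0],[[9,51,0],0],[[13,68,0],0],[[13,68,0],0]]'; python3 -m creep '[[[0,0,25],0],[[0,0,50],0],[[0,0,75],0],[[0,0,85],0],[[0,0,85],0]]'; python3 - <<'E'
from h import *
to(618,-208.8,89.5,np.radians(-99.8))
for n,roi in(('top',(362,428,135,200)),('scene',(235,300,208,280))):
    c=grab(n)
    for m,P,s in seg(c,roi,.033,.050):print(n,len(P),*rect(P[:,:2]),(P.mean(0)*1000).round(1))
c=c['pixels'][200:290,220:330];cv2.imwrite('pics/c8.png',cv2.resize(c[...,::-1],None,fx=5,fy=5,interpolation=cv2.INTER_CUBIC))
E
```

```text
clock: 20.22
position: [0.618, -0.214, 0.2024]
ee_rot: [0.996, -0.086, -0.001, 0.001]
ft_force: [-0.2, -1.0, -3.2]
grip_width: 0.278
grasp_force: 89.3
clock: 20.63
position: [0.6173, -0.2084, 0.1152]
ee_rot: [0.996, -0.084, -0.003, -0.001]
ft_force: [-0.3, 0.5, -3.2]
grip_width: 0.282
grasp_force: 89.2
t 20.63 pos [ 617.3 -208.4  115.2] x [ 0.986 -0.168 -0.006] y [-0.168 -0.986 -0.001] z [-0.006  0.002 -1.   ] F [-0.3  0.5 -3.2] g 0.282 89.2 q7 [ 0.43  0.56 -0.23  1.56  0.14  1.04 -1.58]
shift [ 0.9  0.3 25.7] twist(tool z down => sign flipped) 0.002 q7 -1.58
scene 86 [ 627.3 -262.4] [109.3   9.1] -9.7 [ 627.8 -263.5   40.9]
scene 125 [ 665.5 -215.3] [64.6 26.7] -8.8 [ 671.3 -215.4   46.5]
```

View pics/c8.png

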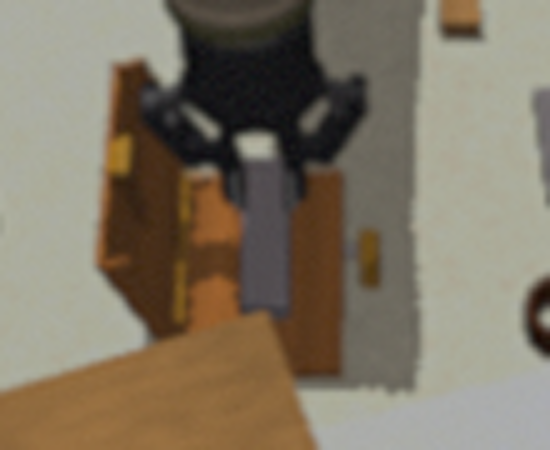

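Same picture as right after lift-off (bar at crop px 266,235), so it is over the recess. Lower, release, rise.

```bash
python3 -m creep '[[[0,0,8],0],[[1,0,15],0],[[1,0,20],0],[[1,0,24],0],[[1,0,25.5],0]]'; python3 -m creep '[[[0,0,0],0],[[0,0,0],0],[[0,0,0],0]]'; python3 -m creep '[[[0,0,0],0],[[0,0,0],0],[[0,0,0],0],[[0,0,0],0]]' 0.55; python3 -m creep '[[[0,0,-15],0],[[0,0,-40],0],[[0,0,-80],0],[[0,0,-120],0],[[0,0,-160],0]]'; python3 -m creep '[[[-40,0,0],0],[[-80,0,0],0],[[-120,0,0],0],[[-120,0,0],0]]';python3 - <<'E'
from h import *
st()
for n,roi in(('top',(362,428,135,200)),('scene',(235,300,208,280))):
    c=grab(n)
    for m,P,s in seg(c,roi,.0125,.0235):print(n,len(P),*rect(P[:,:2]),(P.mean(0)*1000).round(1))
E
```

```text
clock: 21.15
position: [0.62, -0.2092, 0.0926]
ee_rot: [0.996, -0.085, -0.0, -0.0]
ft_force: [0.2, -0.2, -3.3]
grip_width: 0.282
grasp_force: 89.3
clock: 21.4
position: [0.6204, -0.2094, 0.0938]
ee_rot: [0.996, -0.086, 0.0, 0.0]
ft_force: [-0.5, 0.4, -3.2]
grip_width: 0.279
grasp_force: 89.3
clock: 21.73
position: [0.6206, -0.2094, 0.094]
ee_rot: [0.996, -0.086, 0.001, 0.0]
ft_force: [-0.1, -0.1, -1.0]
grip_width: 0.55
grasp_force: 0.0
clock: 22.15
position: [0.62, -0.2092, 0.2554]
ee_rot: [0.996, -0.085, 0.0, 0.0]
ft_force: [1.5, -0.9, 1.0]
grip_width: 0.551
grasp_force: 0.0
clock: 22.48
position: [0.495, -0.1881, 0.2521]
ee_rot: [0.996, -0.086, -0.003, 0.0]
ft_force: [0.4, -1.0, -0.2]
grip_width: 0.551
grasp_force: 0.0
t 22.48 pos [ 495.  -188.1  252.1] x [ 0.985 -0.172 -0.006] y [-0.172 -0.985  0.001] z [-0.006 -0.    -1.   ] F [ 0.4 -1.  -0.2] g 0.551 0.0 q7 [ 0.51  0.18 -0.26  1.77  0.05  1.21 -1.51]
top 56 [ 662.4 -203.1] [77.6 11.5] -17.3 [ 668.3 -206.1   19.6]
scene 92 [ 489.4 -176.5] [43.5 26.3] -8.9 [ 490.6 -177.2   17.7]
scene 180 [ 631.2 -212. ] [105.6  27.2] -8.9 [ 638.2 -211.8   20.4]
```

```bash
python3 -m creep '[[[30,31,0],0],[[60,62,0],0],[[90,93,0],0],[[120,116,0],0],[[147,116,0],0]]' 0 30; python3 -m creep '[[[0,0,0],0],[[0,0,0],0],[[0,0,0],0]]'; python3 - <<'E'
from h import *
to(620.5,-327.4,182,np.radians(-99.8))
c=grab('top');
for m,P,s in seg(c,(362,428,135,200),.0125,.0235):print(len(P),*rect(P[:,:2]),(P.mean(0)*1000).round(1))
E
```

```text
clock: 23.0
position: [0.6272, -0.3359, 0.2528]
ee_rot: [0.996, -0.089, -0.0, 0.002]
ft_force: [-0.3, -1.0, 0.9]
grip_width: 0.0
grasp_force: 0.0
clock: 23.25
position: [0.6276, -0.3277, 0.2531]
ee_rot: [0.996, -0.085, -0.0, -0.0]
ft_force: [-0.5, -0.1, -0.3]
grip_width: -0.002
grasp_force: 0.0
t 23.25 pos [ 627.6 -327.7  253.1] x [ 0.986 -0.17  -0.   ] y [-0.17  -0.986 -0.   ] z [-0.  0. -1.] F [-0.5 -0.1 -0.3] g -0.002 0.0 q7 [ 0.54  0.55 -0.18  1.27  0.1   1.33 -1.38]
shift [-7.1  0.9 71.1] twist(tool z down => sign flipped) 0.001 q7 -1.38
249 [ 645.3 -212. ] [114.   28.4] -9.8 [ 644.1 -212.3   19.9]
```

Master is in the recess, top at 20 mm. Now swing the cover shut.

```bash
python3 -m creep '[[[-7,1,30],0],[[-7,1,60],0],[[-7,1,71],0],[[-7,1,71],0]]'; python3 -m creep '[[[0,-12,-1],0],[[0,-24,-1],0],[[0,-35,-2],0],[[0,-45,-3],0],[[0,-53,-3],0]]'; python3 -m creep '[[[0,-10,1],0],[[0,-20,3],0],[[0,-30,6],0],[[0,-40,11],0],[[0,-49,17],0]]'; python3 -m creep '[[[0,-8,6],0],[[0,-14,13],0],[[0,-20,20],0],[[0,-24,28],0],[[0,-27,36],0]]'; python3 - <<'E'
from h import *
st()
c=grab('scene')['pixels'][180:290,200:340];cv2.imwrite('pics/c9.png',cv2.resize(c[...,::-1],None,fx=4,fy=4,interpolation=cv2.INTER_CUBIC))
E
```

```text
clock: 23.63
position: [0.6184, -0.3272, 0.1798]
ee_rot: [0.996, -0.085, -0.002, -0.001]
ft_force: [-0.5, 0.6, 0.1]
grip_width: 0.002
grasp_force: 0.0
clock: 24.05
position: [0.6306, -0.274, 0.1901]
ee_rot: [0.996, -0.085, 0.002, 0.001]
ft_force: [-5.5, 0.3, 14.3]
grip_width: -0.001
grasp_force: 7.8
clock: 24.47
position: [0.6405, -0.2232, 0.1734]
ee_rot: [0.996, -0.084, 0.004, -0.001]
ft_force: [0.7, 0.8, 0.7]
grip_width: -0.004
grasp_force: 0.2
clock: 24.88
position: [0.642, -0.2003, 0.1317]
ee_rot: [0.996, -0.085, -0.0, 0.0]
ft_force: [-0.1, 0.2, 0.2]
grip_width: 0.003
grasp_force: 0.2
t 24.88 pos [ 642.  -200.3  131.7] x [ 0.985 -0.17  -0.   ] y [-0.17  -0.985  0.   ] z [-0. -0. -1.] F [-0.1  0.2  0.2] g 0.003 0.2 q7 [ 0.39  0.58 -0.21  1.49  0.13  1.08 -1.59]
```

View pics/c9.png

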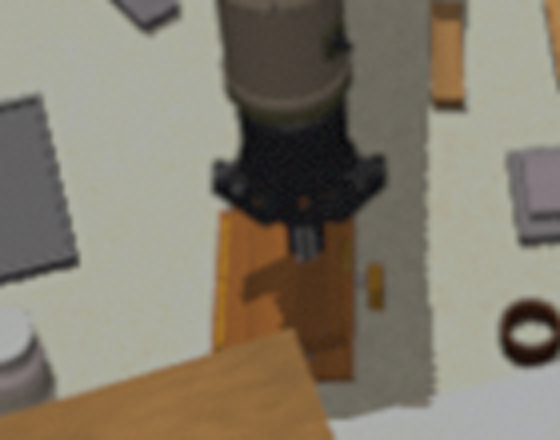

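The cover follows under the fingertips (crop px 305,240). Continue down and press.

```bash
python3 -m creep '[[[0,-5,8],0],[[0,-10,15],0],[[0,-15,20],0],[[0,-20,24],0],[[0,-22,27],0]]'; python3 -m creep '[[[0,0,2],0],[[0,0,4],0],[[0,0,6],0],[[0,0,8],0],[[0,0,9],0]]'; python3 - <<'E'
from h import *
st()
E
```

```text
clock: 25.35
position: [0.646, -0.1788, 0.1051]
ee_rot: [0.996, -0.086, 0.0, 0.0]
ft_force: [0.8, -1.0, 1.7]
grip_width: 0.004
grasp_force: 0.3
clock: 25.77
position: [0.6459, -0.1785, 0.0969]
ee_rot: [0.996, -0.085, 0.0, -0.0]
ft_force: [-5.1, 3.9, 10.5]
grip_width: -0.002
grasp_force: 5.1
t 25.77 pos [ 645.9 -178.5   96.9] x [ 0.985 -0.17   0.   ] y [-0.17  -0.985 -0.001] z [ 0.     0.001 -1.   ] F [-5.1  3.9 10.5] g -0.002 5.1 q7 [ 0.36  0.61 -0.22  1.52  0.14  1.02 -1.63]
```

```bash
python3 -m creep '[[[0,0,1.5],0],[[0,0,3],0],[[0,0,3],0]]'; python3 -m creep '[[[0,0,-10],0],[[0,0,-30],0],[[0,0,-60],0],[[0,0,-95],0],[[0,0,-130],0]]';python3 -m creep '[[[-40,0,0],0],[[-80,0,0],0],[[-120,0,0],0],[[-160,0,0],0],[[-160,0,0],0]]'; python3 - <<'E'
from h import *
st()
for n,roi in(('top',(362,428,135,200)),('scene',(235,300,208,280))):
    c=grab(n)
    for m,P,s in seg(c,roi,.015,.15,smin=90):print(n,len(P),*rect(P[:,:2]),(P.mean(0)*1000).round(1),np.percentile(P[:,2]*1000,[5,50,95]).round(1))
for m,P,s in seg(grab('scene'),(265,355,172,225),.008,.03):print('planks',len(P),*rect(P[:,:2]))
E
```

```text
clock: 26.02
position: [0.646, -0.1786, 0.0964]
ee_rot: [0.996, -0.085, 0.0, -0.0]
ft_force: [-12.2, 5.0, 26.0]
grip_width: -0.003
grasp_force: 13.1
clock: 26.43
position: [0.6452, -0.1794, 0.2243]
ee_rot: [0.996, -0.086, -0.001, -0.0]
ft_force: [0.9, -0.5, 0.5]
grip_width: 0.003
grasp_force: 0.0
clock: 26.85
position: [0.4807, -0.1513, 0.2216]
ee_rot: [0.996, -0.086, -0.003, 0.0]
ft_force: [0.9, 0.4, -0.4]
grip_width: 0.001
grasp_force: 0.0
t 26.85 pos [ 480.7 -151.3  221.6] x [ 0.985 -0.172 -0.007] y [-0.172 -0.985  0.001] z [-0.007 -0.    -1.   ] F [ 0.9  0.4 -0.4] g 0.001 0.0 q7 [ 0.45  0.15 -0.26  1.87  0.04  1.14 -1.56]
top 574 [ 685.9 -227.1] [106.1  61.2] 79.3 [ 685.4 -226.9   29.7] [24.5 30.  34.5]
scene 64 [ 489.9 -175. ] [43.4 23. ] -8.6 [ 490.8 -174.6   18.7] [15.3 18.9 21.8]
scene 1762 [ 684.4 -233.9] [255.9 121.6] -18.6 [ 681.3 -229.9   56.6] [ 26.1  31.8 123.2]
scene 36 [ 653.7 -152.3] [26.1 12. ] -14.5 [ 657.  -152.1   28.1] [19.8 29.7 32.9]
planks 198 [425.5  55.5] [106.2  32.9] -5.6
planks 220 [422.6 -50.2] [117.8  27.5] -11.3
planks 289 [ 432.1 -170.9] [158.2  28. ] -5.8
planks 242 [567.1  15.8] [88.6 49.7] 82.4
```

```bash
python3 -m creep '[[[-20,-38,0],0],[[-40,-76,0],0],[[-60,-114,0],0],[[-80,-152,0],0],[[-100,-190,0],0]]' 0.65 40; python3 -m creep '[[[0,0,30],0],[[0,0,60],0],[[0,0,60],-0.07],[[0,0,60],-0.07]]'; python3 - <<'E'
from h import *
to(416,54.6,78,np.radians(-95.8))
c=grab('top')
for m,P,s in seg(c,(362,428,135,200),.015,.15,smin=90):
    A=np.c_[P[:,:2]-P[:,:2].mean(0),np.ones(len(P))];k=np.linalg.lstsq(A,P[:,2],rcond=None)[0];print(len(P),*rect(P[:,:2]),'slope',k.round(3))
for m,P,s in seg(grab('scene'),(265,355,172,225),.008,.03):print('planks',len(P),*rect(P[:,:2]))
for m,P,s in seg(c,(290,400,205,265),.008,.03):print('planks',len(P),*rect(P[:,:2]))
a=c['pixels'][120:280,220:440,::-1];cv2.imwrite('pics/c10.png',cv2.resize(a,(770,560)))
E
```

```text
clock: 27.42
position: [0.4244, 0.0484, 0.2239]
ee_rot: [0.996, -0.085, 0.001, -0.0]
ft_force: [0.5, 0.5, 0.0]
grip_width: 0.652
grasp_force: 0.0
clock: 27.75
position: [0.4243, 0.0469, 0.1624]
ee_rot: [0.999, -0.048, -0.001, -0.0]
ft_force: [0.9, 0.2, 0.5]
grip_width: 0.651
grasp_force: 0.0
t 27.75 pos [424.3  46.9 162.4] x [ 0.995 -0.097 -0.002] y [-0.097 -0.995 -0.001] z [-0.002  0.001 -1.   ] F [0.9 0.2 0.5] g 0.651 0.0 q7 [ 0.24  0.07 -0.46  2.1   0.03  0.98 -1.91]
shift [-8.8 -6.8 84.4] twist(tool z down => sign flipped) 0.004 q7 -1.91
1519 [ 641.1 -218.7] [152.5 107.2] -9.8 slope [0.007 0.019 0.03 ]
38 [ 650.8 -152. ] [24.1 13.3] -11.2 slope [0.283 0.186 0.028]
planks 200 [422.  54.] [117.2  28.8] -6.4
planks 220 [420.8 -50. ] [119.6  27.2] -11.3
planks 293 [ 433.3 -171.1] [157.4  28.1] -5.8
planks 230 [567.6  15.6] [89.  50.9] 82.8
planks 419 [ 436.6 -170.8] [144.5  28.5] -5.6
planks 326 [420.3 -50. ] [114.8  27.8] -10.4
```

View pics/c10.png

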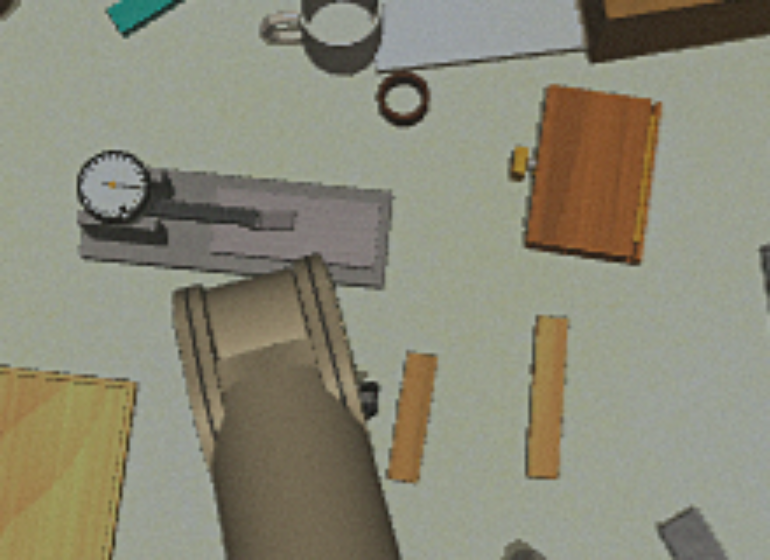

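The cover lies shut under the catch (px 595,175; slope 0.02). Now plank A.

```bash
python3 -m creep '[[[-5,-4,20],0],[[-9,-7,40],0],[[-9,-7,60],0],[[-9,-7,75],0],[[-9,-7,80],0]]'; python3 -m creep '[[[0,0,2],0],[[0,0,2],0],[[0,0,2],0]]'; python3 - <<'E'
from h import *
to(416,54.6,78,np.radians(-95.8))
c=grab('scene')['pixels'][150:230,280:400];cv2.imwrite('pics/c11.png',cv2.resize(c[...,::-1],None,fx=4,fy=4,interpolation=cv2.INTER_CUBIC))
E
```

```text
clock: 28.27
position: [0.4159, 0.0542, 0.0825]
ee_rot: [0.999, -0.052, -0.0, -0.0]
ft_force: [0.1, -0.0, -0.2]
grip_width: 0.65
grasp_force: 0.0
clock: 28.52
position: [0.4166, 0.0543, 0.0825]
ee_rot: [0.999, -0.051, 0.001, -0.0]
ft_force: [-0.2, 0.4, 0.2]
grip_width: 0.649
grasp_force: 0.0
t 28.52 pos [416.6  54.3  82.5] x [ 0.995 -0.102  0.002] y [-0.102 -0.995 -0.   ] z [ 0.002  0.    -1.   ] F [-0.2  0.4  0.2] g 0.649 0.0 q7 [ 0.2   0.19 -0.46  2.18  0.12  0.79 -2.01]
shift [-0.6 -0.3  4.5] twist(tool z down => sign flipped) -0.001 q7 -2.01
```

View pics/c11.png

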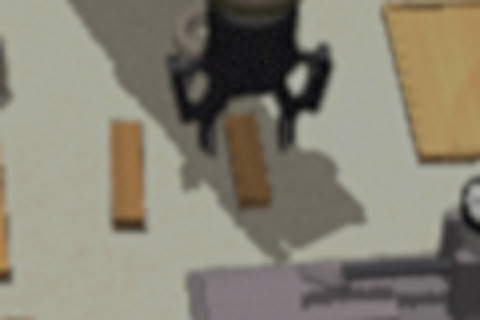

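Fingers straddle plank A centrally (crop px 208 and 286, plank at 245). Lower, close, lift.

```bash
python3 -m creep '[[[0,0,3],0],[[0,0,4.5],0],[[0,0,4.5],0]]'; python3 -m creep '[[[0,0,0],0],[[0,0,0],0],[[0,0,0],0],[[0,0,0],0],[[0,0,0],0]]' 0 40;  python3 -m creep '[[[0,0,-20],0],[[0,0,-50],0],[[0,0,-80],0],[[0,0,-110],0],[[0,0,-110],0]]'; python3 -m creep '[[[0,0,0],-0.12],[[0,0,0],-0.24],[[0,0,0],-0.36],[[0,0,0],-0.48],[[0,0,0],-0.6]]'; python3 -m creep '[[[0,0,0],-0.12],[[0,0,0],-0.24],[[0,0,0],-0.36],[[0,0,0],-0.48],[[0,0,0],-0.6]]'; python3 -m creep '[[[0,0,0],-0.12],[[0,0,0],-0.24],[[0,0,0],-0.37],[[0,0,0],-0.37]]'; python3 - <<'E'
from h import *
to(583.4,-40.8,125,np.radians(-6))
E
```

```text
clock: 28.82
position: [0.4156, 0.0541, 0.0769]
ee_rot: [0.999, -0.051, 0.0, 0.0]
ft_force: [-0.1, 0.2, 0.4]
grip_width: 0.65
grasp_force: 0.0
clock: 29.23
position: [0.4158, 0.0542, 0.0772]
ee_rot: [0.999, -0.051, 0.0, 0.0]
ft_force: [-1.0, 0.5, 5.1]
grip_width: 0.312
grasp_force: 40.1
clock: 29.65
position: [0.4179, 0.0547, 0.1919]
ee_rot: [0.999, -0.051, 0.004, -0.0]
ft_force: [0.7, -0.3, 0.4]
grip_width: 0.313
grasp_force: 39.6
clock: 30.07
position: [0.4154, 0.0541, 0.1864]
ee_rot: [0.968, 0.25, -0.0, 0.0]
ft_force: [0.1, -1.3, -0.9]
grip_width: 0.314
grasp_force: 39.6
clock: 30.48
position: [0.4154, 0.0541, 0.1863]
ee_rot: [0.851, 0.525, -0.0, -0.0]
ft_force: [-0.4, -0.5, -0.7]
grip_width: 0.316
grasp_force: 39.6
clock: 30.82
position: [0.4154, 0.0541, 0.1864]
ee_rot: [0.74, 0.672, -0.0, -0.0]
ft_force: [0.7, -0.0, -1.1]
grip_width: 0.318
grasp_force: 39.6
t 30.82 pos [415.4  54.1 186.4] x [ 0.096  0.995 -0.   ] y [ 0.995 -0.096 -0.001] z [-0.001 -0.    -1.   ] F [ 0.7 -0.  -1.1] g 0.318 39.6 q7 [ 0.25  0.01 -0.49  2.09  0.01  1.04 -0.34]
shift [-78.4 176.3  61.3] twist(tool z down => sign flipped) 0.009 q7 -0.34
```

```bash
python3 -m creep '[[[-15,38,0],0],[[-30,76,0],0],[[-45,114,0],0],[[-60,152,0],0],[[-68,176,0],0.009]]'; python3 -m creep '[[[0,0,20],0],[[0,0,40],0],[[0,0,61],0],[[0,0,61],0],[[0,0,61],0]]';  python3 - <<'E'
from h import *
to(584.5,-30.8,102.5,np.radians(-6))
for n,roi in(('top',(250,345,150,215)),('scene',(300,425,180,260))):
    c=grab(n)
    for z in((.052,.075),):
        for m,P,s in seg(c,roi,*z):print(n,z,len(P),*rect(P[:,:2]),(P.mean(0)*1000).round(1))
E
```

```text
clock: 31.23
position: [0.5863, -0.0345, 0.186]
ee_rot: [0.748, 0.664, -0.0, 0.0]
ft_force: [-0.6, 0.4, -0.8]
grip_width: 0.315
grasp_force: 39.6
clock: 31.65
position: [0.5831, -0.0314, 0.1249]
ee_rot: [0.746, 0.666, -0.001, -0.001]
ft_force: [-0.0, 0.0, 0.7]
grip_width: 0.312
grasp_force: 39.6
t 31.65 pos [583.1 -31.4 124.9] x [ 0.113  0.994 -0.   ] y [ 0.994 -0.113 -0.003] z [-0.003  0.    -1.   ] F [-0.   0.   0.7] g 0.312 39.6 q7 [ 0.28  0.44 -0.37  1.74  0.18  1.   -0.27]
shift [ 0.7  1.4 22.4] twist(tool z down => sign flipped) -0.009 q7 -0.27
top (0.052, 0.075) 40 [588.3  23.3] [27.2 12.8] -0.9 [586.1  23.7  63.6]
scene (0.052, 0.075) 32 [589.4 179.1] [19.  13.4] 82.6 [590.7 175.8  63.4]
scene (0.052, 0.075) 249 [589.8 -21.3] [99.  46.2] 76.4 [590.5 -20.2  64.8]
scene (0.052, 0.075) 191 [618.6 162.5] [150.8  32.6] 66.0 [623.3 170.   60.2]
scene (0.052, 0.075) 60 [750.2  18.2] [48.4 16.5] 77.0 [750.2  17.4  65.7]
```

```bash
python3 -m creep '[[[0,1,8],0],[[0,1,16],0],[[0,1,22],0],[[0,1,22],0]]'; python3 -m creep '[[[8,0,0],0],[[16,0,0],0],[[24,0,0],0],[[30,0,0],0],[[36,0,0],0]]';  python3 -m creep '[[[5,0,0],0],[[10,0,0],0],[[15,0,0],0],[[20,0,0],0],[[25,0,0],0]]'; python3 -m creep '[[[5,0,0],0],[[10,0,0],0],[[15,0,0],0],[[20,0,0],0],[[25,0,0],0]]'; python3 -m creep '[[[0,0,0],0],[[0,0,0],0]]'; python3 - <<'E'
from h import *
to(593.3,53.7,101.2,np.radians(-6))
E
```

```text
clock: 32.08
position: [0.584, -0.0316, 0.1024]
ee_rot: [0.745, 0.667, -0.001, -0.001]
ft_force: [-0.2, 1.0, -0.6]
grip_width: 0.317
grasp_force: 39.6
clock: 32.5
position: [0.589, 0.0056, 0.1042]
ee_rot: [0.745, 0.667, 0.0, 0.0]
ft_force: [0.3, -0.7, -0.2]
grip_width: 0.317
grasp_force: 39.6
clock: 32.92
position: [0.5914, 0.0292, 0.1036]
ee_rot: [0.745, 0.667, -0.0, -0.0]
ft_force: [0.4, -0.6, -2.4]
grip_width: 0.312
grasp_force: 39.5
clock: 33.33
position: [0.5944, 0.0545, 0.1039]
ee_rot: [0.745, 0.667, 0.0, -0.0]
ft_force: [0.5, -0.5, -3.2]
grip_width: 0.315
grasp_force: 39.5
clock: 33.5
position: [0.5943, 0.0547, 0.1039]
ee_rot: [0.745, 0.667, 0.0, -0.0]
ft_force: [1.0, -0.3, -3.0]
grip_width: 0.315
grasp_force: 39.5
t 33.5 pos [594.3  54.7 103.9] x [0.11  0.994 0.   ] y [ 0.994 -0.11   0.   ] z [ 0.  0. -1.] F [ 1.  -0.3 -3. ] g 0.315 39.5 q7 [ 0.14  0.49 -0.39  1.72  0.21  0.97 -0.43]
shift [-1.1 -0.9  2.7] twist(tool z down => sign flipped) -0.005 q7 -0.43
```

```bash
python3 -m creep '[[[0,0,1],0],[[0,0,2],0],[[0,0,2.5],0],[[0,0,2.5],0]]'; python3 -m creep '[[[0,0,0],0],[[0,0,0],0],[[0,0,0],0],[[0,0,0],0],[[0,0,0],0]]' 0.65; python3 -m creep '[[[0,0,0],0],[[0,0,0],0],[[0,0,0],0],[[0,0,0],0],[[0,0,0],0]]'; cat >> h.py <<'E'
def check():
    st()
    c=grab('scene')
    for m,P,s in seg(c,(300,425,180,260),.034,.046):
        if len(P)>60:print('bar',len(P),*rect(P[:,:2]),(P.mean(0)*1000).round(1))
    for m,P,s in seg(c,(300,425,180,260),.046,.070):print('feeler',len(P),*rect(P[:,:2]),(P.mean(0)*1000).round(1))
    th,rs,g=dial('top',3)
    for lo,hi in((.008,.013),(.014,.019),(.020,.025)):
        p=g[(rs>=lo)&(rs<=hi)].mean(0);print(lo,'dark',[(int(np.degrees(th[i])),int(p[i])) for i in np.argsort(p)[:6]])
E
python3 -c "
from h import *
check()"
```

```text
clock: 33.83
position: [0.5943, 0.0537, 0.1014]
ee_rot: [0.745, 0.667, -0.0, 0.0]
ft_force: [-0.1, 0.3, -2.8]
grip_width: 0.319
grasp_force: 39.6
clock: 34.25
position: [0.5944, 0.0539, 0.1015]
ee_rot: [0.745, 0.667, 0.0, 0.0]
ft_force: [-0.3, 0.2, -0.3]
grip_width: 0.649
grasp_force: 0.0
clock: 34.67
position: [0.5943, 0.054, 0.1014]
ee_rot: [0.745, 0.667, 0.0, 0.0]
ft_force: [-0.0, 0.5, -1.1]
grip_width: 0.654
grasp_force: 0.0
t 34.67 pos [594.3  54.  101.4] x [ 0.111  0.994 -0.   ] y [ 0.994 -0.111  0.   ] z [ 0. -0. -1.] F [-0.   0.5 -1.1] g 0.654 0.0 q7 [ 0.14  0.49 -0.38  1.72  0.22  0.97 -0.44]
bar 90 [591.4  32.3] [35.5 32. ] 79.2 [592.   31.7  40.6]
feeler 161 [603.1 134.7] [104.5  39.2] -81.2 [601.3 135.8  57.1]
feeler 117 [638.2 199. ] [70.4 11.8] 79.6 [637.9 198.6  57.8]
feeler 40 [749.9  17.2] [40.3  8.3] 77.2 [750.1  17.3  63.3]
top centre [0.6102 0.2024]
0.008 dark [(59, 96), (63, 97), (57, 103), (66, 105), (239, 109), (237, 111)]
0.014 dark [(59, 81), (57, 90), (63, 94), (54, 112), (66, 121), (51, 140)]
0.02 dark [(59, 11), (63, 26), (57, 43), (66, 66), (54, 106), (69, 109)]
```

Plank A lies under the feeler with needle on zero (59° both). Withdraw and carry it to the plywood tray.

```bash
python3 -m creep '[[[0,0,0],0],[[0,0,0],0],[[0,0,0],0],[[0,0,0],0],[[0,0,0],0]]' 0 40; python3 -m creep '[[[-4,0,-1],0],[[-10,0,-1],0],[[-16,0,-1],0],[[-24,0,-1],0],[[-32,0,-1],0]]'; python3 -m creep '[[[-12,0,0],0],[[-25,0,0],0],[[-40,0,0],0],[[-55,0,0],0],[[-55,0,0],0]]'; python3 -m creep '[[[0,0,-20],0],[[0,0,-50],0],[[0,0,-80],0],[[0,0,-90],0],[[0,0,-90],0]]'; python3 - <<'E'
from h import *
to(417.5,284.8,190,np.radians(-7))
E
```

```text
clock: 35.28
position: [0.5945, 0.054, 0.1016]
ee_rot: [0.745, 0.667, 0.0, 0.0]
ft_force: [0.0, 0.5, 2.4]
grip_width: 0.312
grasp_force: 40.2
clock: 35.7
position: [0.5905, 0.0209, 0.1021]
ee_rot: [0.745, 0.667, -0.0, -0.0]
ft_force: [0.0, -0.5, -1.8]
grip_width: 0.312
grasp_force: 39.7
clock: 36.12
position: [0.5844, -0.0377, 0.1025]
ee_rot: [0.747, 0.665, -0.001, 0.001]
ft_force: [0.5, -1.1, -0.1]
grip_width: 0.315
grasp_force: 39.9
clock: 36.53
position: [0.5862, -0.0326, 0.1958]
ee_rot: [0.745, 0.667, 0.002, 0.002]
ft_force: [0.4, 0.3, 0.4]
grip_width: 0.318
grasp_force: 39.9
t 36.53 pos [586.2 -32.6 195.8] x [0.111 0.994 0.   ] y [ 0.994 -0.111  0.006] z [ 0.006 -0.    -1.   ] F [0.4 0.3 0.4] g 0.318 39.9 q7 [ 0.29  0.36 -0.38  1.68  0.15  1.12 -0.24]
shift [ 296.7 -202.9    4.7] twist(tool z down => sign flipped) 0.011 q7 -0.24
```

```bash
python3 -m creep '[[[30,-20,0],0],[[60,-41,0],0],[[90,-61,0],0],[[120,-82,0],0],[[150,-102,0],0]]'; python3 -m creep '[[[30,-20,0],0],[[60,-41,0],0],[[90,-61,0],0],[[120,-82,0],0],[[147,-101,0],0.011]]';  python3 -m creep '[[[0,0,20],0],[[0,0,40],0],[[0,0,60],0],[[0,0,60],0],[[0,0,60],0]]'; python3 - <<'E'
from h import *
to(417.5,284.8,84,np.radians(-7))
E
```

```text
clock: 36.95
position: [0.4983, 0.1289, 0.1911]
ee_rot: [0.745, 0.667, -0.001, -0.0]
ft_force: [1.0, 0.3, 0.1]
grip_width: 0.316
grasp_force: 39.9
clock: 37.37
position: [0.414, 0.2866, 0.1913]
ee_rot: [0.749, 0.663, -0.001, -0.0]
ft_force: [0.2, 1.4, 0.1]
grip_width: 0.311
grasp_force: 39.9
clock: 37.78
position: [0.415, 0.2846, 0.1312]
ee_rot: [0.749, 0.663, -0.002, -0.001]
ft_force: [0.2, 0.0, 0.4]
grip_width: 0.311
grasp_force: 39.9
t 37.78 pos [415.  284.6 131.2] x [ 0.122  0.993 -0.002] y [ 0.993 -0.122 -0.003] z [-0.003 -0.001 -1.   ] F [0.2 0.  0.4] g 0.311 39.9 q7 [-0.15  0.3  -0.6   1.94  0.21  0.96 -0.98]
shift [ 0.6  2.6 47.1] twist(tool z down => sign flipped) 0.0 q7 -0.98
```

```bash
python3 -m creep '[[[1,2,15],0],[[1,2,28],0],[[1,2,38],0],[[1,2,45],0],[[1,2,45],0]]'; python3 -m creep '[[[0,0,0],0],[[0,0,1],0],[[0,0,1],0]]'; python3 -m creep '[[[0,0,0],0],[[0,0,0],0],[[0,0,0],0],[[0,0,0],0]]' 0.45;  python3 -m creep '[[[0,0,-15],0],[[0,0,-45],0],[[0,0,-80],0],[[0,0,-110],0],[[0,0,-110],0]]';  python3 - <<'E'
from h import *
to(408.5,-47.8,190,np.radians(-100.6))
c=grab('top')
for m,P,s in seg(c,(290,400,205,265),.008,.03):print('planks',len(P),*rect(P[:,:2]))
E
```

```text
clock: 38.2
position: [0.4173, 0.2854, 0.0861]
ee_rot: [0.749, 0.663, -0.001, -0.0]
ft_force: [-0.7, 0.1, -1.3]
grip_width: 0.31
grasp_force: 39.9
clock: 38.45
position: [0.4182, 0.2861, 0.0869]
ee_rot: [0.749, 0.663, 0.0, 0.0]
ft_force: [0.2, -0.0, -0.6]
grip_width: 0.316
grasp_force: 39.9
clock: 38.78
position: [0.418, 0.2859, 0.0866]
ee_rot: [0.749, 0.663, 0.0, 0.0]
ft_force: [0.0, -0.1, -0.1]
grip_width: 0.449
grasp_force: 0.0
clock: 39.2
position: [0.4198, 0.2877, 0.2022]
ee_rot: [0.749, 0.663, 0.004, 0.001]
ft_force: [1.0, 0.9, 0.2]
grip_width: 0.451
grasp_force: 0.0
t 39.2 pos [419.8 287.7 202.2] x [0.121 0.993 0.005] y [ 0.993 -0.121  0.007] z [ 0.008  0.004 -1.   ] F [1.  0.9 0.2] g 0.451 0.0 q7 [-0.12  0.21 -0.63  1.87  0.14  1.1  -0.92]
shift [-334.5   29.5   10.8] twist(tool z down => sign flipped) -1.508 q7 -0.92
planks 424 [ 437.  -172.4] [145.9  31.4] -5.9
planks 328 [420.5 -50. ] [115.6  27.7] -10.3
```

```bash
python3 -m creep '[[[-38,3,0],0],[[-76,6,0],0],[[-114,10,0],0],[[-152,13,0],0],[[-190,17,0],0]]' 0.65 40; python3 -m creep '[[[-38,3,0],0.12],[[-76,6,0],0.24],[[-114,10,0],0.36],[[-140,13,0],0.48],[[-146,13,0],0.6]]'; python3 -m creep '[[[0,0,0],0.12],[[0,0,0],0.24],[[0,0,0],0.36],[[0,0,0],0.48],[[0,0,0],0.6]]'; python3 -m creep '[[[0,0,0],0.12],[[0,0,0],0.24],[[0,0,0],0.36],[[0,0,0],0.434],[[0,0,0],0.434]]'; python3 - <<'E'
from h import *
to(408.5,-47.8,78,np.radians(-100.6))
for n,r in(('top',(190,270,215,300)),('scene',(370,440,145,192))):
    for m,P,s in seg(grab(n),r,.0155,.03):print('tray plank',len(P),*rect(P[:,:2]),P[:,2].mean())
E
```

```text
clock: 39.67
position: [0.4107, 0.0934, 0.1956]
ee_rot: [0.749, 0.663, -0.0, -0.0]
ft_force: [1.1, -0.2, -0.2]
grip_width: 0.646
grasp_force: 0.0
clock: 40.08
position: [0.4058, -0.0558, 0.1955]
ee_rot: [0.914, 0.406, -0.001, 0.0]
ft_force: [-1.0, -0.5, 0.3]
grip_width: 0.651
grasp_force: 0.0
clock: 40.5
position: [0.4063, -0.0513, 0.1955]
ee_rot: [0.993, 0.121, -0.001, -0.0]
ft_force: [0.1, 1.4, -0.1]
grip_width: 0.65
grasp_force: 0.0
clock: 40.92
position: [0.4063, -0.0513, 0.1955]
ee_rot: [0.996, -0.094, -0.001, 0.0]
ft_force: [0.5, -0.7, -0.1]
grip_width: 0.651
grasp_force: 0.0
t 40.92 pos [406.3 -51.3 195.5] x [ 0.982 -0.188 -0.001] y [-0.188 -0.982  0.   ] z [-0.001 -0.    -1.   ] F [ 0.5 -0.7 -0.1] g 0.651 0.0 q7 [ 0.35 -0.03 -0.33  2.11 -0.01  1.06 -1.73]
shift [  1.6  -3.9 117.5] twist(tool z down => sign flipped) -0.004 q7 -1.73
tray plank 282 [418.9 296.3] [100.3  27.7] 82.2 0.02236764107936778
tray plank 188 [421.4 297.4] [101.4  33.7] 79.4 0.022081774197371874
```

```bash
python3 -m creep '[[[2,-4,30],0],[[2,-4,60],0],[[2,-4,85],0],[[2,-4,100],0],[[2,-4,110],0]]'; python3 -m creep '[[[0,0,3],0],[[0,0,3],0],[[0,0,3],0]]'; python3 - <<'E'
from h import *
to(408.5,-47.8,78,np.radians(-100.6))
for n,roi in(('scene',(265,355,172,225)),('top',(290,400,205,265))):
    for m,P,s in seg(grab(n),roi,.008,.02):print(len(P),*rect(P[:,:2]))
E
```

```text
clock: 41.43
position: [0.4084, -0.0476, 0.0844]
ee_rot: [0.996, -0.091, -0.001, -0.0]
ft_force: [-0.2, -0.4, 0.3]
grip_width: 0.651
grasp_force: 0.0
clock: 41.68
position: [0.41, -0.0477, 0.0841]
ee_rot: [0.996, -0.092, 0.001, 0.0]
ft_force: [-0.1, 0.1, -0.0]
grip_width: 0.65
grasp_force: 0.0
t 41.68 pos [410.  -47.7  84.1] x [ 0.983 -0.183  0.001] y [-0.183 -0.983 -0.   ] z [ 0.001 -0.    -1.   ] F [-0.1  0.1 -0. ] g 0.65 0.0 q7 [ 0.33  0.16 -0.34  2.2   0.08  0.79 -1.81]
shift [-1.5  0.4  6.1] twist(tool z down => sign flipped) 0.0 q7 -1.81
179 [420.9 -51.5] [117.9  31.3] -8.6
240 [ 437.9 -171.5] [151.2  27.9] -5.8
31 [557.  -16.8] [31.6 22.6] -9.9
357 [ 436.6 -172. ] [144.7  30.5] -5.7
```

Aligned with plank B; close, lift, turn.

```bash
python3 -m creep '[[[-1,0,4],0],[[-1,0,6.5],0],[[-1,0,6.5],0]]'; python3 -m creep '[[[0,0,0],0],[[0,0,0],0],[[0,0,0],0],[[0,0,0],0],[[0,0,0],0]]' 0 40;  python3 -m creep '[[[0,0,-20],0],[[0,0,-50],0],[[0,0,-80],0],[[0,0,-110],0],[[0,0,-110],0]]'; python3 -m creep '[[[0,0,0],-0.12],[[0,0,0],-0.24],[[0,0,0],-0.36],[[0,0,0],-0.48],[[0,0,0],-0.6]]'; python3 -m creep '[[[0,0,0],-0.12],[[0,0,0],-0.24],[[0,0,0],-0.36],[[0,0,0],-0.48],[[0,0,0],-0.6]]'; python3 -m creep '[[[0,0,0],-0.12],[[0,0,0],-0.24],[[0,0,0],-0.36],[[0,0,0],-0.45],[[0,0,0],-0.45]]'; python3 - <<'E'
from h import *
to(582.8,-46.8,125,np.radians(-6))
E
```

```text
clock: 42.03
position: [0.4083, -0.0475, 0.0766]
ee_rot: [0.996, -0.092, -0.0, 0.0]
ft_force: [-0.1, 0.8, -0.1]
grip_width: 0.651
grasp_force: 0.0
clock: 42.45
position: [0.4087, -0.0475, 0.0772]
ee_rot: [0.996, -0.092, 0.0, 0.0]
ft_force: [-0.8, 1.0, 4.8]
grip_width: 0.314
grasp_force: 39.9
clock: 42.87
position: [0.4109, -0.0476, 0.1919]
ee_rot: [0.996, -0.092, 0.004, 0.0]
ft_force: [1.9, -0.1, -0.3]
grip_width: 0.316
grasp_force: 39.5
clock: 43.28
position: [0.4083, -0.0475, 0.1864]
ee_rot: [0.978, 0.209, -0.0, -0.0]
ft_force: [-0.5, -0.9, -0.7]
grip_width: 0.318
grasp_force: 39.5
clock: 43.7
position: [0.4083, -0.0475, 0.1864]
ee_rot: [0.873, 0.488, -0.0, -0.0]
ft_force: [0.1, -0.1, 1.0]
grip_width: 0.313
grasp_force: 39.5
clock: 44.12
position: [0.4083, -0.0475, 0.1864]
ee_rot: [0.742, 0.67, -0.0, -0.0]
ft_force: [-0.4, 0.4, -0.0]
grip_width: 0.315
grasp_force: 39.5
t 44.12 pos [408.3 -47.5 186.4] x [ 0.102  0.995 -0.   ] y [ 0.995 -0.102 -0.   ] z [-0. -0. -1.] F [-0.4  0.4 -0. ] g 0.315 39.5 q7 [ 0.34 -0.01 -0.33  2.12 -0.    1.04 -0.09]
shift [ 18.4 173.5  61.3] twist(tool z down => sign flipped) 0.003 q7 -0.09
```

```bash
python3 -m creep '[[[4,38,0],0],[[8,76,0],0],[[12,114,0],0],[[16,152,0],0],[[18,173,0],0.003]]'; python3 -m creep '[[[0,0,20],0],[[0,0,40],0],[[0,0,61],0],[[0,0,61],0],[[0,0,61],0]]';  python3 - <<'E'
from h import *
to(582.8,-46.8,102.5,np.radians(-6))
for n,roi in(('top',(250,345,150,215)),('scene',(300,425,180,260))):
    c=grab(n)
    for z in((.052,.075),):
        for m,P,s in seg(c,roi,*z):print(n,z,len(P),*rect(P[:,:2]),(P.mean(0)*1000).round(1))
E
```

```text
clock: 44.53
position: [0.5855, -0.0478, 0.1861]
ee_rot: [0.746, 0.666, 0.0, 0.0]
ft_force: [-1.1, 0.5, -0.3]
grip_width: 0.321
grasp_force: 39.6
clock: 44.95
position: [0.5817, -0.0479, 0.1249]
ee_rot: [0.745, 0.667, -0.001, -0.001]
ft_force: [0.0, 1.0, 0.3]
grip_width: 0.316
grasp_force: 39.6
t 44.95 pos [581.7 -47.9 124.9] x [ 0.111  0.994 -0.   ] y [ 0.994 -0.111 -0.003] z [-0.003  0.    -1.   ] F [0.  1.  0.3] g 0.316 39.6 q7 [ 0.26  0.43 -0.31  1.75  0.15  0.99 -0.22]
shift [ 1.2  1.  22.4] twist(tool z down => sign flipped) -0.006 q7 -0.22
top (0.052, 0.075) 71 [587.3   9.8] [28.7 25.2] -6.4 [586.2  11.5  63.4]
top (0.052, 0.075) 30 [581.5 194.5] [49.1 11.4] -83.6 [582.2 192.3  63.9]
scene (0.052, 0.075) 27 [591.3 177.9] [22.3  8.7] 54.9 [590.3 176.2  61.8]
scene (0.052, 0.075) 295 [589.3 -35.8] [114.4  45.2] 83.1 [588.8 -34.7  64.8]
scene (0.052, 0.075) 116 [632.9 191.2] [84.2 31.8] 61.3 [634.2 193.6  62.5]
scene (0.052, 0.075) 30 [599.7 102. ] [29.1 16.8] 82.0 [600.  102.3  54.6]
scene (0.052, 0.075) 62 [752.2  14.1] [48.8 14.1] 81.2 [750.5  16.6  66.7]
```

```bash
python3 -m creep '[[[0,1,8],0],[[0,1,16],0],[[0,1,22],0],[[0,1,22],0]]'; python3 -m creep '[[[9,0,0],0],[[18,0,0],0],[[27,0,0],0],[[36,0,0],0],[[44,0,0],0]]';  python3 -m creep '[[[6,0,0],0],[[12,0,0],0],[[17,0,0],0],[[22,0,0],0],[[27,0,0],0]]'; python3 -m creep '[[[5,0,0],0],[[10,0,0],0],[[15,0,0],0],[[20,0,0],0],[[25,0,0],0]]'; python3 -m creep '[[[3,0,1],0],[[3,0,2],0],[[3,0,2.5],0],[[3,0,2.5],0]]'; python3 -m creep '[[[0,0,0],0],[[0,0,0],0],[[0,0,0],0],[[0,0,0],0],[[0,0,0],0]]' 0.65; python3 -m creep '[[[0,0,0],0],[[0,0,0],0],[[0,0,0],0],[[0,0,0],0],[[0,0,0],0]]';python3 -c "
from h import *
check()"
```

```text
clock: 45.38
position: [0.5827, -0.0481, 0.1024]
ee_rot: [0.745, 0.667, -0.001, -0.001]
ft_force: [-1.1, 0.3, -1.4]
grip_width: 0.317
grasp_force: 39.6
clock: 45.8
position: [0.5885, -0.0025, 0.1042]
ee_rot: [0.744, 0.668, 0.0, 0.0]
ft_force: [0.5, 0.7, -0.6]
grip_width: 0.315
grasp_force: 39.6
clock: 46.22
position: [0.5911, 0.0227, 0.1037]
ee_rot: [0.745, 0.667, -0.0, -0.0]
ft_force: [0.2, 0.7, -2.6]
grip_width: 0.317
grasp_force: 39.5
clock: 46.63
position: [0.594, 0.0479, 0.1039]
ee_rot: [0.745, 0.668, 0.0, 0.0]
ft_force: [0.1, -0.5, -3.9]
grip_width: 0.316
grasp_force: 39.5
clock: 46.97
position: [0.5943, 0.0506, 0.1014]
ee_rot: [0.745, 0.668, 0.0, -0.0]
ft_force: [0.6, 1.4, -2.2]
grip_width: 0.315
grasp_force: 39.6
clock: 47.38
position: [0.5943, 0.0502, 0.1015]
ee_rot: [0.745, 0.667, 0.0, 0.0]
ft_force: [-0.2, -1.0, -0.4]
grip_width: 0.656
grasp_force: 0.0
clock: 47.8
position: [0.5942, 0.0504, 0.1014]
ee_rot: [0.745, 0.668, -0.0, 0.0]
ft_force: [0.9, 0.2, 0.1]
grip_width: 0.648
grasp_force: 0.0
t 47.8 pos [594.2  50.4 101.4] x [ 0.109  0.994 -0.   ] y [ 0.994 -0.109  0.   ] z [ 0. -0. -1.] F [0.9 0.2 0.1] g 0.648 0.0 q7 [ 0.11  0.48 -0.33  1.73  0.18  0.96 -0.4 ]
bar 98 [590.8  24.7] [37.9 30. ] 81.9 [592.4  23.7  41.3]
bar 69 [605.3  97.8] [45.2 19.8] 81.8 [607.4  99.8  40.2]
feeler 282 [607.5 161.3] [160.7  53.8] 70.7 [616.1 159.2  57.3]
feeler 43 [749.4  16. ] [43.2  9. ] 80.0 [749.8  17.1  63.5]
top centre [0.6101 0.2023]
0.008 dark [(63, 95), (59, 96), (66, 103), (57, 104), (239, 105), (237, 107)]
0.014 dark [(59, 79), (63, 90), (57, 90), (54, 115), (66, 117), (51, 142)]
0.02 dark [(59, 12), (63, 27), (57, 46), (66, 66), (69, 107), (54, 108)]
```

Plank B reads zero. Withdraw and lay it in the tray.

```bash
python3 -m creep '[[[0,0,0],0],[[0,0,0],0],[[0,0,0],0],[[0,0,0],0],[[0,0,0],0]]' 0 40; python3 -m creep '[[[-4,0,-1],0],[[-10,0,-1],0],[[-16,0,-1],0],[[-24,0,-1],0],[[-32,0,-1],0]]'; python3 -m creep '[[[-12,0,0],0],[[-25,0,0],0],[[-40,0,0],0],[[-55,0,0],0],[[-65,0,0],0]]'; python3 -m creep '[[[0,0,-20],0],[[0,0,-50],0],[[0,0,-80],0],[[0,0,-90],0],[[0,0,-90],0]]'; python3 - <<'E'
from h import *
to(367.6,288.7,190,np.radians(-7))
E
```

```text
clock: 48.42
position: [0.5944, 0.0504, 0.1016]
ee_rot: [0.745, 0.668, 0.0, 0.0]
ft_force: [-0.1, -0.5, 2.1]
grip_width: 0.312
grasp_force: 40.3
clock: 48.83
position: [0.5905, 0.0175, 0.1022]
ee_rot: [0.745, 0.667, -0.0, -0.0]
ft_force: [1.0, -0.1, -2.0]
grip_width: 0.316
grasp_force: 39.8
clock: 49.25
position: [0.5835, -0.0492, 0.1026]
ee_rot: [0.745, 0.667, -0.0, 0.001]
ft_force: [0.8, -1.2, 0.1]
grip_width: 0.315
grasp_force: 40.0
clock: 49.67
position: [0.5852, -0.0467, 0.1959]
ee_rot: [0.745, 0.667, 0.002, 0.002]
ft_force: [0.4, 0.3, -0.6]
grip_width: 0.314
grasp_force: 40.0
t 49.67 pos [585.2 -46.7 195.9] x [ 0.109  0.994 -0.   ] y [ 0.994 -0.109  0.006] z [ 0.006 -0.001 -1.   ] F [ 0.4  0.3 -0.6] g 0.314 40.0 q7 [ 0.27  0.35 -0.32  1.69  0.12  1.12 -0.2 ]
shift [ 309.6 -253.     4.4] twist(tool z down => sign flipped) 0.013 q7 -0.2
```

```bash
python3 -m creep '[[[30,-25,0],0],[[60,-50,0],0],[[90,-74,0],0],[[120,-98,0],0],[[150,-123,0],0]]'; python3 -m creep '[[[30,-25,0],0],[[60,-50,0],0],[[90,-74,0],0],[[120,-98,0],0],[[150,-123,0],0]]';  python3 -m creep '[[[10,-7,0],0.013],[[10,-7,0],0.013],[[10,-7,20],0.013],[[10,-7,45],0.013],[[10,-7,60],0.013]]';python3 -m creep '[[[0,0,0],0],[[0,0,0],0]]'; python3 - <<'E'
from h import *
to(367.6,288.7,84,np.radians(-7))
E
```

```text
clock: 50.08
position: [0.4762, 0.1171, 0.1913]
ee_rot: [0.745, 0.667, -0.001, -0.0]
ft_force: [-0.2, 0.8, -0.6]
grip_width: 0.316
grasp_force: 40.0
clock: 50.5
position: [0.3705, 0.2796, 0.1915]
ee_rot: [0.745, 0.667, -0.0, 0.0]
ft_force: [0.7, 1.7, -0.7]
grip_width: 0.316
grasp_force: 40.0
clock: 50.92
position: [0.3659, 0.2877, 0.1298]
ee_rot: [0.749, 0.662, -0.001, 0.0]
ft_force: [-0.5, -0.1, -0.6]
grip_width: 0.317
grasp_force: 40.0
clock: 51.08
position: [0.366, 0.2884, 0.1316]
ee_rot: [0.749, 0.662, -0.001, -0.0]
ft_force: [-0.8, 1.4, 0.1]
grip_width: 0.312
grasp_force: 40.0
t 51.08 pos [366.  288.4 131.6] x [ 0.123  0.992 -0.002] y [ 0.992 -0.123 -0.002] z [-0.002 -0.001 -1.   ] F [-0.8  1.4  0.1] g 0.312 40.0 q7 [-0.19  0.22 -0.62  2.03  0.16  0.94 -1.02]
shift [ 0.6  1.7 47.6] twist(tool z down => sign flipped) -0.001 q7 -1.02
```

```bash
python3 -m creep '[[[1,1,15],0],[[1,1,28],0],[[1,1,38],0],[[1,1,45],0],[[1,1,46],0]]'; python3 -m creep '[[[0,0,1],0],[[0,0,2],0],[[0,0,2],0]]'; python3 -m creep '[[[0,0,0],0],[[0,0,0],0],[[0,0,0],0],[[0,0,0],0]]' 0.45;  python3 -m creep '[[[0,0,-15],0],[[0,0,-45],0],[[0,0,-80],0],[[0,0,-110],0],[[0,0,-110],0]]';  python3 - <<'E'
from h import *
c=grab('top')
for m,P,s in seg(c,(290,430,205,280),.008,.03):print('planks',len(P),*rect(P[:,:2]))
to(416.8,-169.8,190,np.radians(-95.8))
E
```

```text
clock: 51.5
position: [0.367, 0.29, 0.0858]
ee_rot: [0.749, 0.663, -0.001, -0.0]
ft_force: [-1.1, 0.5, -0.2]
grip_width: 0.316
grasp_force: 40.0
clock: 51.75
position: [0.3673, 0.2907, 0.0848]
ee_rot: [0.749, 0.663, 0.0, 0.0]
ft_force: [0.1, 0.3, -1.2]
grip_width: 0.313
grasp_force: 40.0
clock: 52.08
position: [0.3671, 0.2906, 0.0846]
ee_rot: [0.749, 0.663, 0.0, 0.0]
ft_force: [-0.2, 0.1, 0.3]
grip_width: 0.447
grasp_force: 0.0
clock: 52.5
position: [0.3688, 0.2924, 0.2]
ee_rot: [0.749, 0.663, 0.004, 0.001]
ft_force: [0.4, 0.6, 0.6]
grip_width: 0.453
grasp_force: 0.0
planks 422 [ 436.8 -170.6] [144.6  28.2] -5.5
planks 180 [ 305.6 -293.1] [51.2 39.1] 29.4
planks 31 [300.6  61.2] [43.1  6.1] 89.2
t 52.55 pos [368.2 291.6 197.5] x [0.122 0.993 0.003] y [ 0.993 -0.122  0.005] z [ 0.005  0.003 -1.   ] F [-1.1 -0.  -0.3] g 0.45 0.0 q7 [-0.16  0.13 -0.64  1.96  0.09  1.07 -0.96]
shift [-452.1  104.3    6.5] twist(tool z down => sign flipped) 1.55 q7 -0.96
```

```bash
python3 -m creep '[[[-38,9,0],0],[[-76,18,0],0],[[-114,26,0],0],[[-152,35,0],0],[[-190,44,0],0]]' 0.65 40; python3 -m creep '[[[-38,9,0],0],[[-76,18,0],0],[[-114,26,0],0],[[-152,35,0],0],[[-190,44,0],0]]'; python3 -m creep '[[[-38,9,0],0.1],[[-72,16,0],0.22],[[-72,16,0],0.34],[[-72,16,0],0.46],[[-72,16,0],0.58]]'; python3 -m creep '[[[0,0,0],0.12],[[0,0,0],0.24],[[0,0,0],0.36],[[0,0,0],0.48],[[0,0,0],0.6]]'; python3 -m creep '[[[0,0,0],0.12],[[0,0,0],0.24],[[0,0,0],0.37],[[0,0,0],0.37],[[0,0,0],0.37]]'; python3 - <<'E'
from h import *
to(416.8,-169.8,78,np.radians(-95.8))
for n,r in(('top',(190,270,215,300)),('scene',(370,440,145,192))):
    for m,P,s in seg(grab(n),r,.0155,.03):print('tray plank',len(P),*rect(P[:,:2]),P[:,2].mean())
for m,P,s in seg(grab('scene'),(240,355,160,225),.008,.03):print('planks',len(P),*rect(P[:,:2]))
E
```

```text
clock: 52.97
position: [0.3869, 0.0946, 0.1938]
ee_rot: [0.749, 0.663, -0.0, -0.0]
ft_force: [1.5, -0.4, -0.2]
grip_width: 0.649
grasp_force: 0.0
clock: 53.38
position: [0.4074, -0.0993, 0.1938]
ee_rot: [0.749, 0.663, -0.0, -0.0]
ft_force: [1.2, 0.8, -0.6]
grip_width: 0.652
grasp_force: 0.0
clock: 53.8
position: [0.4146, -0.1713, 0.1933]
ee_rot: [0.909, 0.417, -0.001, -0.001]
ft_force: [-0.8, -0.1, -0.7]
grip_width: 0.647
grasp_force: 0.0
clock: 54.22
position: [0.4148, -0.1707, 0.1935]
ee_rot: [0.991, 0.131, -0.001, -0.0]
ft_force: [-0.1, -0.2, 0.0]
grip_width: 0.648
grasp_force: 0.0
clock: 54.63
position: [0.4149, -0.1707, 0.1938]
ee_rot: [0.999, -0.049, -0.001, -0.0]
ft_force: [0.6, -0.3, -0.4]
grip_width: 0.649
grasp_force: 0.0
t 54.63 pos [ 414.9 -170.7  193.8] x [ 0.995 -0.098 -0.001] y [-0.098 -0.995 -0.   ] z [-0.001  0.    -1.   ] F [ 0.6 -0.3 -0.4] g 0.649 0.0 q7 [ 0.36  0.05 -0.07  2.04  0.    1.06 -1.38]
shift [  1.9  -1.1 115.8] twist(tool z down => sign flipped) 0.004 q7 -1.38
tray plank 281 [418.8 296.8] [100.1  28.2] 81.7 0.02256220573808823
tray plank 334 [368.6 302.9] [115.5  27.8] 82.9 0.02261122173211469
tray plank 206 [371.5 303.4] [115.8  36.7] 82.2 0.021432128482337966
tray plank 191 [420.8 297.8] [101.5  35. ] 79.6 0.0221794130592523
planks 80 [293.1  55.5] [69.  33.4] 78.0
planks 32 [ 296.9 -146.1] [29.2 14.8] 88.1
planks 35 [ 316.6 -271. ] [37.7 16.8] -5.2
planks 290 [ 436.1 -170.3] [153.2  30.3] -5.8
planks 237 [562.4  15.6] [89.7 54.7] 76.7
```

Both planks lie flat in the tray (tops at 22 mm). On to plank D.

```bash
python3 -m creep '[[[2,-1,30],0],[[2,-1,60],0],[[2,-1,85],0],[[2,-1,105],0],[[2,-1,113],0]]'; python3 -m creep '[[[0,0,3],0],[[0,0,4],0],[[0,0,4],0]]'; python3 - <<'E'
from h import *
to(416.8,-169.8,77,np.radians(-95.8))
for n,roi in(('scene',(240,355,160,225)),('top',(290,430,205,280))):
    for m,P,s in seg(grab(n),roi,.008,.02):print(len(P),*rect(P[:,:2]))
E
```

```text
clock: 55.2
position: [0.4159, -0.1695, 0.0788]
ee_rot: [0.999, -0.049, -0.002, -0.0]
ft_force: [-0.5, 0.7, 0.1]
grip_width: 0.644
grasp_force: 0.0
clock: 55.45
position: [0.4179, -0.1702, 0.0783]
ee_rot: [0.999, -0.05, 0.001, 0.0]
ft_force: [-0.4, -0.3, -0.3]
grip_width: 0.649
grasp_force: 0.0
t 55.45 pos [ 417.9 -170.2   78.3] x [ 0.995 -0.101  0.001] y [-0.101 -0.995  0.   ] z [ 0.001 -0.    -1.   ] F [-0.4 -0.3 -0.3] g 0.649 0.0 q7 [ 0.35  0.23 -0.07  2.12  0.02  0.79 -1.41]
shift [-1.2 -0.3  1.3] twist(tool z down => sign flipped) 0.001 q7 -1.41
36 [298.2  53.8] [54.2 17.5] 75.7
219 [ 435.9 -170.1] [152.1  30.5] -5.8
39 [555.6  -6.2] [44.4 30.8] 89.7
126 [ 310.7 -292.4] [43.7 42.2] -61.2
```

```bash
python3 -m creep '[[[-1,0,1.5],0],[[-1,0,1.5],0]]'; python3 -m creep '[[[0,0,0],0],[[0,0,0],0],[[0,0,0],0],[[0,0,0],0],[[0,0,0],0]]' 0 45;  python3 -m creep '[[[0,0,-20],0],[[0,0,-50],0],[[0,0,-80],0],[[0,0,-110],0],[[0,0,-110],0]]'; python3 -m creep '[[[0,0,0],-0.12],[[0,0,0],-0.24],[[0,0,0],-0.36],[[0,0,0],-0.48],[[0,0,0],-0.6]]'; python3 -m creep '[[[0,0,0],-0.12],[[0,0,0],-0.24],[[0,0,0],-0.36],[[0,0,0],-0.48],[[0,0,0],-0.6]]'; python3 -m creep '[[[0,0,0],-0.12],[[0,0,0],-0.24],[[0,0,0],-0.365],[[0,0,0],-0.365],[[0,0,0],-0.365]]'; python3 - <<'E'
from h import *
to(580.8,-65.7,125,np.radians(-6))
E
```

```text
clock: 55.72
position: [0.4165, -0.17, 0.0764]
ee_rot: [0.999, -0.051, 0.0, 0.0]
ft_force: [0.0, -1.3, -0.2]
grip_width: 0.654
grasp_force: 0.0
clock: 56.13
position: [0.4166, -0.17, 0.0763]
ee_rot: [0.999, -0.051, 0.0, 0.0]
ft_force: [-1.5, 0.8, 5.6]
grip_width: 0.314
grasp_force: 45.0
clock: 56.55
position: [0.4187, -0.1706, 0.1912]
ee_rot: [0.999, -0.051, 0.004, 0.001]
ft_force: [1.4, 0.2, -0.8]
grip_width: 0.311
grasp_force: 44.6
clock: 56.97
position: [0.4162, -0.1698, 0.1854]
ee_rot: [0.968, 0.25, -0.0, -0.0]
ft_force: [-0.2, 0.1, -0.3]
grip_width: 0.314
grasp_force: 44.6
clock: 57.38
position: [0.4161, -0.1698, 0.1854]
ee_rot: [0.851, 0.525, -0.0, -0.0]
ft_force: [0.9, 0.3, 0.3]
grip_width: 0.317
grasp_force: 44.6
clock: 57.8
position: [0.4162, -0.1699, 0.1856]
ee_rot: [0.745, 0.667, -0.0, -0.0]
ft_force: [-1.3, 0.0, -0.8]
grip_width: 0.314
grasp_force: 44.6
t 57.8 pos [ 416.2 -169.9  185.6] x [0.111 0.994 0.   ] y [ 0.994 -0.111 -0.   ] z [-0.  0. -1.] F [-1.3  0.  -0.8] g 0.314 44.6 q7 [ 0.41  0.06 -0.12  2.04  0.01  1.04  0.17]
shift [121.7 152.1  60.5] twist(tool z down => sign flipped) -0.006 q7 0.17
```

```bash
python3 -m creep '[[[25,30,0],0],[[50,61,0],0],[[75,91,0],0],[[100,122,0],0],[[122,152,0],-0.003]]'; python3 -m creep '[[[0,0,20],0],[[0,0,40],0],[[0,0,60],0],[[0,0,60],0],[[0,0,60],0]]';  python3 - <<'E'
from h import *
to(580.8,-65.7,101.6,np.radians(-6))
for n,roi in(('top',(250,345,150,215)),('scene',(300,425,180,260))):
    c=grab(n)
    for z in((.052,.075),):
        for m,P,s in seg(c,roi,*z):print(n,z,len(P),*rect(P[:,:2]),(P.mean(0)*1000).round(1))
E
```

```text
clock: 58.22
position: [0.582, -0.063, 0.1856]
ee_rot: [0.744, 0.668, 0.0, -0.0]
ft_force: [0.6, -0.7, -0.2]
grip_width: 0.313
grasp_force: 44.6
clock: 58.63
position: [0.5799, -0.0648, 0.1251]
ee_rot: [0.744, 0.668, -0.001, -0.001]
ft_force: [0.3, 0.7, -0.2]
grip_width: 0.313
grasp_force: 44.6
t 58.63 pos [579.9 -64.8 125.1] x [ 0.107  0.994 -0.   ] y [ 0.994 -0.107 -0.002] z [-0.002  0.    -1.   ] F [ 0.3  0.7 -0.2] g 0.313 44.6 q7 [ 0.2   0.42 -0.2   1.75  0.1   0.99 -0.15]
shift [-0.8  1.1 23.5] twist(tool z down => sign flipped) -0.002 q7 -0.15
top (0.052, 0.075) 46 [598.9 118.3] [46.7 13.4] 86.8 [599.2 117.7  54.8]
top (0.052, 0.075) 140 [586.2   5.4] [47.  28.2] 84.4 [585.1   6.1  64.5]
top (0.052, 0.075) 31 [582.  194.4] [49.7  9.2] -85.0 [582.2 192.3  64.3]
scene (0.052, 0.075) 27 [591.3 178.3] [23.1 11.2] 56.5 [589.7 176.6  61.7]
scene (0.052, 0.075) 395 [586.5 -44. ] [145.5  42.5] 86.1 [587.4 -42.3  65.8]
scene (0.052, 0.075) 29 [603.6 134.3] [35.4 14.9] 83.3 [603.4 136.1  54.9]
scene (0.052, 0.075) 129 [631.1 187.8] [90.4 30.1] 58.6 [633.1 193.1  62.5]
scene (0.052, 0.075) 65 [751.4  16.5] [51.1 14.1] 76.0 [750.7  16.8  66.9]
```

```bash
python3 -m creep '[[[0,1,8],0],[[0,1,16],0],[[0,1,22.5],0],[[0,1,22.5],0]]'; python3 -m creep '[[[9,0,0],0],[[18,0,0],0],[[27,0,0],0],[[34,0,0],0],[[40,0,0],0]]';  python3 -m creep '[[[6,0,0],0],[[12,0,0],0],[[17,0,0],0],[[22,0,0],0],[[27,0,0],0]]'; python3 -m creep '[[[6,0,0],0],[[12,0,0],0],[[18,0,0],0],[[24,0,0],0],[[30,0,0],0]]'; python3 -m creep '[[[6,0,0],0],[[12,0,0],0],[[16,0,0],0],[[19,0,0],0],[[19,0,0],0]]';  python3 - <<'E'
from h import *
to(593.3,53.7,100.4,np.radians(-6))
E
```

```text
clock: 59.07
position: [0.5806, -0.0649, 0.1018]
ee_rot: [0.743, 0.669, -0.001, -0.001]
ft_force: [-0.6, -1.1, -1.5]
grip_width: 0.311
grasp_force: 44.7
clock: 59.48
position: [0.5859, -0.0234, 0.1037]
ee_rot: [0.742, 0.67, 0.0, 0.0]
ft_force: [0.9, -0.4, -1.5]
grip_width: 0.317
grasp_force: 44.6
clock: 59.9
position: [0.5884, 0.0021, 0.1032]
ee_rot: [0.743, 0.669, -0.0, -0.0]
ft_force: [0.0, 0.1, -2.7]
grip_width: 0.309
grasp_force: 44.4
clock: 60.32
position: [0.5916, 0.0323, 0.1034]
ee_rot: [0.743, 0.669, 0.0, 0.0]
ft_force: [0.3, -1.2, -2.7]
grip_width: 0.312
grasp_force: 44.5
clock: 60.73
position: [0.5936, 0.0514, 0.1034]
ee_rot: [0.743, 0.67, 0.0, -0.0]
ft_force: [-0.5, 0.4, -2.2]
grip_width: 0.316
grasp_force: 44.6
t 60.73 pos [593.6  51.4 103.4] x [0.103 0.995 0.   ] y [ 0.995 -0.103  0.   ] z [ 0.  0. -1.] F [-0.5  0.4 -2.2] g 0.316 44.6 q7 [ 0.03  0.47 -0.24  1.73  0.13  0.96 -0.36]
shift [ 2.2 -0.5  3. ] twist(tool z down => sign flipped) 0.002 q7 -0.36
```

```bash
python3 -m creep '[[[1,0,1],0],[[1,0,2],0],[[1,0,3],0],[[1,0,3],0]]'; python3 -m creep '[[[0,0,0],0],[[0,0,0],0],[[0,0,0],0],[[0,0,0],0],[[0,0,0],0]]' 0.65; python3 -m creep '[[[0,0,0],0],[[0,0,0],0],[[0,0,0],0],[[0,0,0],0],[[0,0,0],0]]';python3 -c "
from h import *
check()"
```

```text
clock: 61.07
position: [0.5937, 0.0513, 0.1005]
ee_rot: [0.743, 0.669, 0.0, 0.0]
ft_force: [0.1, 0.4, -2.0]
grip_width: 0.314
grasp_force: 44.7
clock: 61.48
position: [0.5937, 0.0514, 0.1005]
ee_rot: [0.743, 0.669, 0.0, 0.0]
ft_force: [-0.2, 0.0, -0.3]
grip_width: 0.653
grasp_force: 0.0
clock: 61.9
position: [0.5936, 0.0515, 0.1004]
ee_rot: [0.743, 0.669, -0.0, 0.0]
ft_force: [0.2, -0.2, -0.9]
grip_width: 0.647
grasp_force: 0.0
t 61.9 pos [593.6  51.5 100.4] x [ 0.104  0.995 -0.   ] y [ 0.995 -0.104  0.   ] z [ 0. -0. -1.] F [ 0.2 -0.2 -0.9] g 0.647 0.0 q7 [ 0.03  0.47 -0.24  1.73  0.13  0.95 -0.36]
bar 119 [590.1  23.7] [48.2 31.7] 82.0 [591.4  23.1  41.1]
bar 102 [605.9 110.6] [67.  21.5] 89.1 [607.7 110.9  40.6]
feeler 279 [606.2 162.8] [157.8  54.7] 70.7 [616.  160.4  57.3]
feeler 39 [750.9  15.7] [42.6  9.9] 73.4 [750.   15.9  63.7]
top centre [0.6099 0.2023]
0.008 dark [(59, 97), (63, 97), (239, 104), (57, 105), (66, 105), (243, 105)]
0.014 dark [(59, 76), (57, 87), (63, 88), (54, 112), (66, 114), (51, 139)]
0.02 dark [(59, 9), (63, 30), (57, 39), (66, 68), (54, 101), (69, 109)]
```

Plank D reads zero too. Withdraw and carry to the tray.

```bash
python3 -m creep '[[[0,0,0],0],[[0,0,0],0],[[0,0,0],0],[[0,0,0],0],[[0,0,0],0]]' 0 45; python3 -m creep '[[[-4,0,-1],0],[[-10,0,-1],0],[[-16,0,-1],0],[[-24,0,-1],0],[[-32,0,-1],0]]'; python3 -m creep '[[[-12,0,0],0],[[-24,0,0],0],[[-36,0,0],0],[[-50,0,0],0],[[-65,0,0],0]]'; python3 -m creep '[[[-15,0,0],0],[[-25,0,0],0],[[-25,0,-30],0],[[-25,0,-60],0],[[-25,0,-90],0]]'; python3 -m creep '[[[0,0,0],0],[[0,0,0],0]]';python3 - <<'E'
from h import *
to(313.0,287.0,190,np.radians(-7))
E
```

```text
clock: 62.52
position: [0.5938, 0.0515, 0.1006]
ee_rot: [0.743, 0.669, 0.0, 0.0]
ft_force: [-0.0, -0.2, 3.1]
grip_width: 0.316
grasp_force: 45.1
clock: 62.93
position: [0.5901, 0.0185, 0.1012]
ee_rot: [0.743, 0.669, -0.0, -0.0]
ft_force: [-0.5, -0.1, -3.0]
grip_width: 0.314
grasp_force: 44.6
clock: 63.35
position: [0.5835, -0.0467, 0.1016]
ee_rot: [0.743, 0.669, 0.0, 0.0]
ft_force: [0.6, 0.5, -0.5]
grip_width: 0.311
grasp_force: 44.8
clock: 63.77
position: [0.5805, -0.0709, 0.1924]
ee_rot: [0.743, 0.669, -0.0, -0.0]
ft_force: [0.1, -0.3, 0.1]
grip_width: 0.312
grasp_force: 44.7
clock: 63.93
position: [0.5819, -0.0706, 0.1935]
ee_rot: [0.743, 0.669, 0.001, 0.002]
ft_force: [-0.5, -0.1, -1.1]
grip_width: 0.313
grasp_force: 44.8
t 63.93 pos [581.9 -70.6 193.5] x [ 0.104  0.995 -0.   ] y [ 0.995 -0.104  0.004] z [ 0.004 -0.001 -1.   ] F [-0.5 -0.1 -1.1] g 0.313 44.8 q7 [ 0.22  0.34 -0.21  1.69  0.08  1.11 -0.12]
shift [ 327.6 -304.8    2.2] twist(tool z down => sign flipped) 0.018 q7 -0.12
```

```bash
python3 -m creep '[[[28,-26,0],0],[[56,-52,0],0],[[84,-78,0],0],[[112,-104,0],0],[[140,-130,0],0]]'; python3 -m creep '[[[28,-26,0],0],[[56,-52,0],0],[[84,-78,0],0],[[112,-104,0],0],[[140,-130,0],0]]';  python3 -m creep '[[[24,-22,0],0.018],[[48,-45,0],0.018],[[48,-45,0],0.018],[[48,-45,20],0.018],[[48,-45,50],0.018]]';python3 -m creep '[[[0,0,0],0],[[0,0,0],0],[[0,0,0],0]]'; python3 - <<'E'
from h import *
to(313.0,287.0,84,np.radians(-7))
E
```

```text
clock: 64.35
position: [0.4644, 0.0835, 0.1902]
ee_rot: [0.743, 0.669, -0.001, -0.0]
ft_force: [1.0, 1.1, 0.1]
grip_width: 0.315
grasp_force: 44.8
clock: 64.77
position: [0.3498, 0.2361, 0.1905]
ee_rot: [0.743, 0.669, -0.001, 0.0]
ft_force: [1.9, 0.3, -0.4]
grip_width: 0.317
grasp_force: 44.8
clock: 65.18
position: [0.3125, 0.2889, 0.1421]
ee_rot: [0.749, 0.663, 0.002, 0.0]
ft_force: [2.1, -0.1, -1.1]
grip_width: 0.313
grasp_force: 44.8
clock: 65.43
position: [0.3119, 0.2879, 0.142]
ee_rot: [0.749, 0.663, -0.0, -0.0]
ft_force: [0.2, -0.2, 0.0]
grip_width: 0.315
grasp_force: 44.8
t 65.43 pos [311.9 287.9 142. ] x [ 0.122  0.993 -0.   ] y [ 0.993 -0.122 -0.   ] z [-0. -0. -1.] F [ 0.2 -0.2  0. ] g 0.315 44.8 q7 [-0.26  0.11 -0.61  2.12  0.08  0.94 -1.03]
shift [-0.8  1.3 58. ] twist(tool z down => sign flipped) -0.0 q7 -1.03
```

```bash
python3 -m creep '[[[-1,1,15],0],[[-1,1,30],0],[[-1,1,43],0],[[-1,1,53],0],[[-1,1,57],0]]'; python3 -m creep '[[[0,0,1],0],[[0,0,1],0],[[0,0,1],0]]'; python3 - <<'E'
from h import *
st()
E
```

```text
clock: 65.85
position: [0.3128, 0.2867, 0.0842]
ee_rot: [0.749, 0.662, -0.0, 0.0]
ft_force: [-0.4, -0.3, -1.4]
grip_width: 0.313
grasp_force: 44.8
clock: 66.1
position: [0.313, 0.2872, 0.0841]
ee_rot: [0.749, 0.663, 0.001, 0.0]
ft_force: [0.1, 0.2, -0.4]
grip_width: 0.314
grasp_force: 44.8
t 66.1 pos [313.  287.2  84.1] x [0.122 0.993 0.001] y [ 0.993 -0.122  0.001] z [ 0.001  0.001 -1.   ] F [ 0.1  0.2 -0.4] g 0.314 44.8 q7 [-0.29  0.22 -0.59  2.16  0.17  0.81 -1.11]
```

```bash
python3 -m creep '[[[0,0,1],0],[[0,0,1],0]]'; python3 -m creep '[[[0,0,0],0],[[0,0,0],0],[[0,0,0],0],[[0,0,0],0]]' 0.45;  python3 -m creep '[[[0,0,-15],0],[[0,0,-45],0],[[0,0,-80],0],[[0,0,-110],0],[[0,0,-110],0]]'; python3 -m creep '[[[-35,0,0],0],[[-70,0,0],0],[[-105,0,0],0],[[-140,0,0],0],[[-170,0,0],0]]'; python3 -m creep '[[[0,30,0],0],[[0,60,0],0],[[0,60,0],0],[[0,60,0],0]]'; python3 - <<'E'
from h import *
for n,r in(('top',(190,270,215,300)),('scene',(370,440,145,192))):
    c=grab(n,n+'_end.png')
    for m,P,s in seg(c,r,.0155,.03):print('tray plank',len(P),*rect(P[:,:2]),P[:,2].mean())
    if n=='top':
        for m,P,s in seg(c,(362,428,135,200),.015,.15,smin=90):
            A=np.c_[P[:,:2]-P[:,:2].mean(0),np.ones(len(P))];k=np.linalg.lstsq(A,P[:,2],rcond=None)[0];print(len(P),*rect(P[:,:2]),'slope',k.round(3))
check()
E
```

```text
clock: 66.27
position: [0.3128, 0.287, 0.0828]
ee_rot: [0.749, 0.663, 0.0, 0.0]
ft_force: [-0.3, 0.2, -1.3]
grip_width: 0.311
grasp_force: 44.8
clock: 66.6
position: [0.3126, 0.2869, 0.0824]
ee_rot: [0.749, 0.663, 0.0, 0.0]
ft_force: [-0.3, -1.1, 0.1]
grip_width: 0.452
grasp_force: 0.0
clock: 67.02
position: [0.3142, 0.2888, 0.1977]
ee_rot: [0.749, 0.663, 0.004, 0.001]
ft_force: [0.7, 0.8, 0.9]
grip_width: 0.453
grasp_force: 0.0
clock: 67.43
position: [0.2911, 0.1162, 0.1921]
ee_rot: [0.749, 0.663, -0.0, 0.0]
ft_force: [0.4, 0.0, 0.2]
grip_width: 0.456
grasp_force: 0.0
clock: 67.77
position: [0.3519, 0.1106, 0.1921]
ee_rot: [0.749, 0.662, -0.0, -0.0]
ft_force: [-0.9, 0.0, -0.3]
grip_width: 0.451
grasp_force: 0.0
tray plank 211 [420.7 308.7] [77.  27.9] 82.5 0.02246507636696734
tray plank 291 [369.2 308. ] [103.9  27.8] 82.9 0.022499490830497182
tray plank 407 [315.3 308.3] [143.1  27.6] 82.9 0.022462581183819517
1518 [ 640.6 -218.9] [152.4 108.1] -8.7 slope [0.004 0.017 0.03 ]
38 [ 650.8 -151.4] [25.  13.3] -1.7 slope [0.268 0.205 0.028]
tray plank 252 [316.4 307.9] [146.1  37.4] 83.1 0.021949489854896524
tray plank 205 [370.9 303.6] [114.9  39.5] 80.4 0.021778000400528432
tray plank 185 [421.5 297.6] [101.7  36.3] 80.8 0.02251799336107342
t 67.87 pos [350.7 111.  192. ] x [ 0.121  0.993 -0.   ] y [ 0.993 -0.121 -0.001] z [-0.001 -0.    -1.   ] F [-0.7  0.2 -0.3] g 0.454 0.0 q7 [-0.04 -0.12 -0.37  2.2  -0.05  1.06 -0.5 ]
feeler 27 [589.4 179.2] [19.  14.2] 79.3 [591.4 176.1  59.3]
feeler 238 [611.8 163.1] [154.6  44. ] 67.8 [619.9 162.7  55. ]
feeler 32 [594.5  63.9] [25.7 22.2] 70.4 [595.5  62.9  53.2]
feeler 41 [750.3  16.8] [45.9 11.6] 79.5 [749.9  17.9  62.8]
top centre [0.6097 0.2024]
0.008 dark [(354, 91), (357, 91), (351, 97), (0, 99), (348, 107), (3, 113)]
0.014 dark [(357, 55), (354, 61), (0, 81), (351, 93), (3, 121), (348, 136)]
0.02 dark [(59, 11), (57, 30), (63, 33), (66, 67), (357, 76), (54, 86)]
```

View pics/top_end.png

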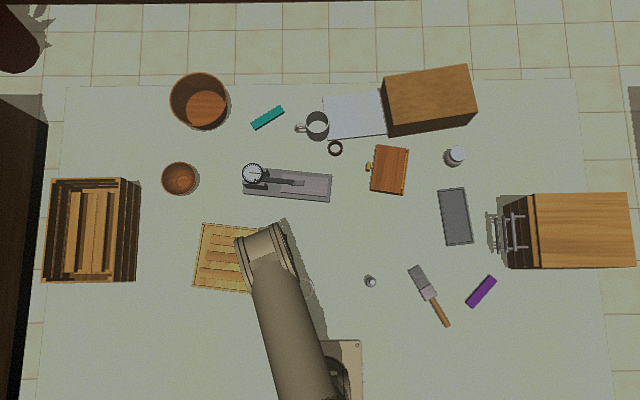

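The three planks lie flat in the tray (px 225,258), the case is shut (390,168), and the dial mark stays where it was set. Handing in.

```bash
python3 -c "
from workcell import manip
print(manip.hand_in())"
```

```text
the job is handed in; nothing more can be done
None
```

The job is handed in (no verdict was returned): the dial is zeroed on the master, the master is back in its latched case, and the three planks present (100, 115 and 145 mm) all read zero and lie flat in the plywood tray; there was no 19 mm plank, so the grey tray stays empty.

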